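# Lay out the two drivers for the next repair

## Task

Pull the long driver and the short driver up out of the tool stand and lay each one in its own empty sloped cradle, the long driver in the long cradle and the short one in the short cradle: shaft in the low fork, handle in the high fork, released and lying still. Do not drop them, and leave the other tools and everything else on the bench where they are.

Things in the scene. Friction and masses are not known exactly. Their poses are not given: they have to be found in the camera images.
- long_driver: the long driver, upright and loose in a stand hole, its shoulder on the stand's top face: straight round black handle 100 mm long, 26 mm diameter (thin grey bands), steel shaft 92 mm long, 7 mm diameter; about 110 g. Origin on the axis at the shoulder (shaft meets handle); z runs up the handle; in all 192 mm, the longest of the drivers
- long_driver_tip (a point): the tip of the long driver's shaft
- long_driver_end (a point): the free end of the long driver's handle, on its axis
- short_driver: the short driver, upright and loose in a stand hole, its shoulder on the stand's top face: straight round black handle 75 mm long, 26 mm diameter (thin grey bands), steel shaft 72 mm long, 7 mm diameter; about 80 g. Origin on the axis at the shoulder (shaft meets handle); z runs up the handle; in all 147 mm
- short_driver_tip (a point): the tip of the short driver's shaft
- short_driver_end (a point): the free end of the short driver's handle, on its axis
- stand: fixed aluminium tool stand 70 x 240 mm, 100 mm high, top plate 60 mm wide and 12 mm thick with four 12 mm holes in a row along its y at y -90, -30, +30, +90 mm, open below the plate. Origin at the centre of its underside, z up. Each hole holds one upright tool: the two drivers, the ball-handled driver and the scriber, in any order
- long_cradle: sloped aluminium cradle for the long driver, fixed on the blue mat: base strip 170 mm (x) by 50 mm (y) by 6 mm with a fork upright near each end, clear between them. Origin at the centre of the strip's underside, 3 mm above the table; z up. Handle end (high fork) at -x, tip end (low fork) at +x. A laid driver's axis is in the plane y = 0, sloping 20 degrees up to -x. The longest cradle
- long_cradle_low (a point): low (tip) fork of the long cradle, for the shaft: centre of its flat notch floor, x +70, z +30 mm from the cradle's origin. Gap 20 mm wide, 6 mm thick along x; prongs 6 mm wide, 14 mm above the notch floor
- long_cradle_high (a point): high (handle) fork of the long cradle: centre of its flat notch floor, x -70, z +70.5 mm from the cradle's origin. Gap 36 mm wide, 8 mm thick along x; prongs 6 mm wide, 14 mm above the notch floor
- long_cradle_seat (a point): where the long driver's shoulder lies when it is laid properly: x +7.0, y 0, z +57.7 mm from the cradle's origin
- short_cradle: sloped aluminium cradle for the short driver, fixed on the blue mat: base strip 135 mm (x) by 50 mm (y) by 6 mm with a fork upright near each end, clear between them. Origin at the centre of the strip's underside, 3 mm above the table; z up. Handle end (high fork) at -x, tip end (low fork) at +x. A laid driver's axis is in the plane y = 0, sloping 20 degrees up to -x. The shorter empty cradle
- short_cradle_low (a point): low (tip) fork of the short cradle, for the shaft: centre of its flat notch floor, x +52.6, z +30 mm from the cradle's origin. Gap 20 mm wide, 6 mm thick along x; prongs 6 mm wide, 14 mm above the notch floor
- short_cradle_high (a point): high (handle) fork of the short cradle: centre of its flat notch floor, x -52.6, z +57.8 mm from the cradle's origin. Gap 36 mm wide, 8 mm thick along x; prongs 6 mm wide, 14 mm above the notch floor
- short_cradle_seat (a point): where the short driver's shoulder lies when it is laid properly: x +5.6, y 0, z +51.9 mm from the cradle's origin
- full_cradle: a third cradle, the same as the short one, already taken by another driver; leave it alone
- spare_driver: the driver already lying in the third cradle, black handle with a 32 mm ball on its end; must stay. Its origin and axes are those of that cradle (not of the driver itself)
- ball_driver: driver with a short handle, 22 mm thick, ending in a 36 mm black ball, 60 mm tall above the stand; stands in the stand and must stay. Origin at its shoulder, z up
- scriber: slim scriber, handle 14 mm diameter with a 22 mm steel collar at the foot, 110 mm tall above the stand; stands in the stand and must stay. Origin at the collar's underside, z up
- bottle: white bottle, 50 mm diameter, 130 mm high, standing; origin at the centre of its foot
- spool: solder spool standing on its flange, 56 mm diameter, 50 mm high; origin at the centre of its foot
- can: steel tin, 54 mm diameter, 70 mm high; origin at the centre of its foot
There are look-alikes about, which are no part of the job. What is shaped like the short_driver but orange is not meant.

How it is judged (in metres and radians):
At the end, for the whole second after the job is handed in: Each driver lies in its own cradle, handle at the handle end, tip and handle end within 13 mm of the cradle's middle plane, shoulder within 22 mm of the seat along the cradle, axis 64 to 76 degrees from vertical, borne by the cradle and at rest (under 0.02 m/s, 0.3 rad/s) (y of long_driver_tip in the frame of long_cradle between -0.013 and 0.013 m and y of long_driver_end in the frame of long_cradle between -0.013 and 0.013 m and x of long_driver_end in the frame of long_cradle below -0.03 m and x of long_driver in the frame of long_cradle between -0.01495 and 0.02905 m and angle between long_driver's own z axis and vertical between 1.117 and 1.326 rad and contact force between long_driver and long_cradle above 0.1 N and linear speed of each of long_driver, short_driver below 0.02 m/s and angular speed of each of long_driver, short_driver below 0.3 rad/s and y of short_driver_tip in the frame of short_cradle between -0.013 and 0.013 m and y of short_driver_end in the frame of short_cradle between -0.013 and 0.013 m and x of short_driver_end in the frame of short_cradle below -0.03 m and x of short_driver in the frame of short_cradle between -0.01636 and 0.02764 m and angle between short_driver's own z axis and vertical between 1.117 and 1.326 rad and contact force between short_driver and short_cradle above 0.1 N); the robot touches nothing.
It fails at once if another tool (ball-handled driver, scriber, or the driver already in a cradle) is moved more than 20 mm (distance of any of ball_driver, scriber, spare_driver from where it was at the start of the episode above 0.02 m).
It fails at once if the bottle, spool or tin is moved more than 20 mm (distance of any of bottle, spool, can from where it was at the start of the episode above 0.02 m).
It fails at once if the bottle, spool or tin is knocked over (angle between any of bottle, spool, can's own z axis and vertical above 0.5 rad).
It fails at once if a driver is dropped: it falls free of the fingers at more than 0.7 m/s ((linear speed of long_driver above 0.7 m/s and contact force between the fingers and long_driver below 0.05 N) or (linear speed of short_driver above 0.7 m/s and contact force between the fingers and short_driver below 0.05 N)).
It also fails if it takes over 66 s, if anything falls off the work surface, if the arm or the gripper's body presses on something with over 40 N, if the wrist force passes 120 N, or if a joint passes its speed limit or range.

## Robot

A 6-joint arm with a two-finger parallel gripper is mounted at the origin on the work surface. World frame = base frame: x ahead of the robot, y to its left, z up, the work surface at z = 0. Lengths are in m, angles in degrees, forces in N, time in s.
With the tool pointing down it reaches from about 0.35 to 0.875 m from the base axis. Payload 4.2 kg.
Tool frame: the origin (TCP) lies at the very end of the fingers, on their centre line; the grasp point (between the pads) lies 19 mm behind it (r.grip_point_offset is the distance from the TCP to the grasp point, in m); z points along the fingers, y is the line along which they close (so a half turn about z gives the same grasp; the last joint's range is limited). The gripper opens to 87 mm and grips with 3 to 60 N. Pads are 19 mm wide; open, the fingers measure 117 mm over their backs; the gripper's body (75 mm by 190 mm) begins 51 mm behind the grasp point.
Start: joints at [81.108, 22.042, 0.453, 0, -68.411, -14.817], TCP at [0.251, 0.572, 0.223] pointing down, gripper open.
Joint ranges: [-179.83, 179.83], [-69.29, 118.12], [-61.27, 80.66], [-181.25, 117.63], [-171.15, -9.14], [-177.46, 177.46]. Speed limits (degrees/s): [159.86, 159.86, 180, 180, 180, 180].

## Interface

Orientations are given as a 3x3 rotation matrix whose columns are the frame's x, y, z axes.
In Python, from station import r gives the robot as it stands.
- The arm moves only by the tool move_arm, never from a script. Its argument "series" is a list of rows, each a list of 3 entries, a list of its own where there are three numbers: the turn, a rotation vector about the tool's x, y, z as a fraction of full scale, then the shift along the tool's x, y, z as a fraction of full scale, then the opening, from 0 (shut) to 1 (fully open). A call has 1 to 12 rows; each row shifts and turns the commanded pose from where the row before left it, along the tool's axes as they then stand; what a row does not reach is not made up. Full scale, the value 1, is 0.5 m for a shift and 0.1 rad for a turn. A row lasts 1/10 s, in which the tool goes at most 50 mm and 8.59 degrees, less where a joint would pass 70% of its speed; a pose out of reach is approached as far as the arm can. A call with a number of a shift or a turn outside -1 to 1 is refused whole. A call with a gripper value outside its range is refused whole. The fingers move at their own pace and stop on an object; the grip force is fixed at half the most. Time passes only in rows, so rows that do not move let the fingers close. It gives the time, the measured TCP pose, the force, the opening and the grip force at its end, in the units of the state.
- r.sense(): the state, without advancing time (a new reading comes with each control period).
- r.capture(name): name is "scene" or "side" or "wrist"; returns a dict with "img" (384x512x3 uint8, red, green, blue), "fx", "fy", "cx", "cy" (pixels), "origin" and "orientation" of the camera in the world. Camera axes: x right, y up, looking along -z (the intrinsics and any distortion apply to the point x, -y, -z); pixel columns grow to the right and rows downward; lengths in m; the calibration is good to about 2 mm. A picture is of the moment at which its call begins. There is no depth.
- r.finish_job(): hands the job in; it is judged then, once.
Trained networks look in the newest picture that a camera, given by its name, has taken for a name from the list of things; names that differ only in an ending like _2 or _b are one class to them, and where a whole thing is asked for, a point or a joint stands for the part that bears it (a point fixed in the world has none). Each returns a list of dicts, best first, with "score" (0 to 1); they miss things now and then, are a little off and sometimes report something else, mostly with a low value. They report only what shows in the picture. A call takes as long as a camera call. They do not tell look-alikes from the thing itself.
- r.cut_out(target, camera): "pixels" (384x512 bool, what is visible of it) and "centre" ([column, row] in pixels, amid what is visible of it).
- r.pinpoint(target, camera): "centre" ([column, row] in pixels: a listed point, or the origin of a listed thing).
The state is a dict: "time_s": time; "joints": joint angles; "joint_velocities": joint speeds; "effort": joint torques, N m; "tcp_pos": TCP position; "ee_rot": TCP orientation; "wrist_force": force on the tool from outside, world axes, zero at the start; "moment": the same for the moment, N m; "gripper_width": opening from 0.0 (shut) to 1.0 (fully open); "gripper_force": force on a finger pad.
Only numpy, scipy, OpenCV 4.12 (cv2) and the standard library are available. Lean on these libraries where they do the work, as an engineer would, in place of code of your own. Each camera call takes 0.05 s, during which the arm holds its last target. There are 200 camera calls.

## Working session

There is one attempt and no reset: what is moved stays moved. The work goes in short steps, Python scripts to look and compute and a tool call to move; the robot and the scene stay as the last step left them, time stands still between calls to the robot, and variables do not carry over. Pictures are saved under pics/ and viewed, at most 10 in all, crops included, and the job is handed in when it is done.

Besides the shell and the picture viewer there is one more tool, called after ">>>" as name(argument=value, ...), one argument or row to a line, values as JSON. move_arm: Moves the arm, as the interface text tells. Its arguments: {"type":"object","properties":{"series":{"type":"array"}},"required":["series"]}

```bash
ls; mkdir -p pics
python3 - <<'E'
from station import r
import cv2,numpy as np
ims=[]
for c in ["scene","side"]:
    d=r.capture(c); ims.append(d["img"])
    print(c,d["fx"],d["fy"],d["cx"],d["cy"],np.round(d["origin"],3).tolist(),np.round(d["orientation"],3).tolist(),[k for k in d])
    for t in ["long_driver","short_driver","long_driver_end","short_driver_end","stand","long_cradle_low","long_cradle_high","short_cradle_low","short_cradle_high","long_cradle","short_cradle","full_cradle","ball_driver","scriber","bottle","spool","can"]:
        print(t,[(np.round(q["centre"]).astype(int).tolist(),round(q["score"],2)) for q in r.pinpoint(t,c)[:3]])
    cv2.imwrite(f"pics/{c}0.png",cv2.resize(d["img"][:,:,::-1],(800,600)))
print(r.sense())
E
```

```text
pics
scene 386.79864531341764 386.79864531341764 259.90789802121543 191.6127807990979 [0.939, 0.452, 0.916] [[-0.732, -0.553, 0.398], [0.681, -0.601, 0.418], [0.008, 0.577, 0.817]] ['img', 'fx', 'fy', 'cx', 'cy', 'origin', 'orientation']
long_driver [([307, 228], 0.85)]
short_driver [([299, 287], 0.77), ([383, 318], 0.58), ([343, 262], 0.56)]
long_driver_end [([308, 207], 0.63)]
short_driver_end [([392, 313], 0.83), ([307, 277], 0.82), ([349, 247], 0.65)]
stand [([330, 273], 0.88), ([326, 243], 0.71)]
long_cradle_low [([220, 190], 0.8)]
long_cradle_high [([173, 168], 0.64)]
short_cradle_low [([283, 198], 0.71), ([227, 166], 0.7)]
short_cradle_high [([193, 150], 0.67), ([202, 187], 0.33)]
long_cradle [([202, 186], 0.86)]
short_cradle [([213, 166], 0.97), ([198, 150], 0.59)]
full_cradle [([223, 143], 0.78)]
ball_driver [([360, 281], 0.83), ([350, 245], 0.38)]
scriber []
bottle [([283, 198], 0.89), ([362, 282], 0.29)]
spool [([257, 222], 0.8)]
can [([225, 247], 0.77)]
side 389.8967234922429 389.8967234922429 251.38783235043033 191.7800218516104 [0.401, 0.867, 0.788] [[-0.978, 0.149, -0.
[... 982 characters left out ...]
-6.84101595e+01, -1.48145391e+01]), 'joint_velocities': array([-0.0300578 , -0.02312213, -0.02206521,  0.04159519, -0.0126666 ,
        0.0137534 ]), 'effort': array([-4.68487597e-04, -3.90457749e+01,  1.87613100e+01,  4.22437862e+00,
        1.54408556e-02, -1.98921975e-05]), 'tcp_pos': array([0.25129293, 0.5722185 , 0.22254245]), 'ee_rot': array([[ 9.15600926e-01, -4.02088230e-01, -2.30066224e-06],
       [-4.02088230e-01, -9.15600926e-01, -1.26446388e-05],
       [ 2.97777196e-06,  1.25025122e-05, -1.00000000e+00]]), 'wrist_force': array([0.37085451, 0.56692877, 0.20854151]), 'moment': array([ 0.01914076,  0.02459105, -0.00664776]), 'gripper_force': 0.0, 'gripper_width': 1.00115166880378}
```

View pictures.

View pics/scene0.png

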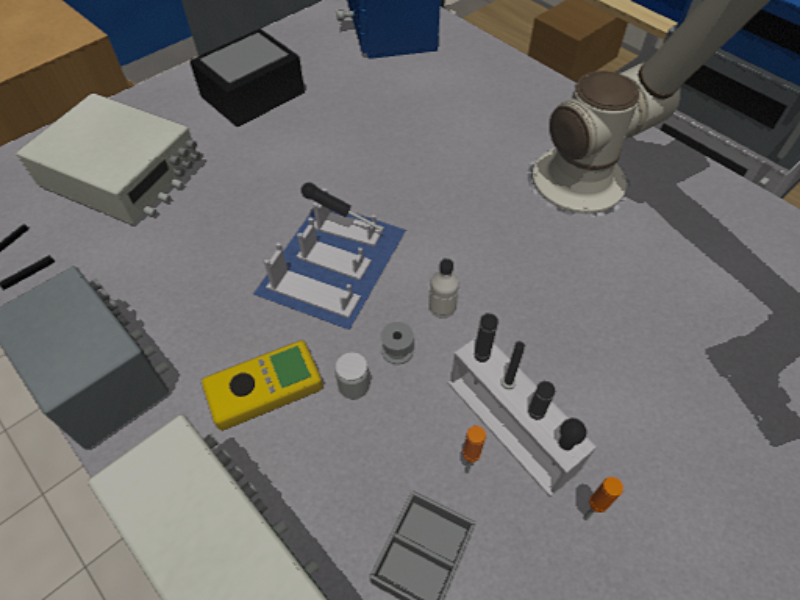

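View pics/side0.png

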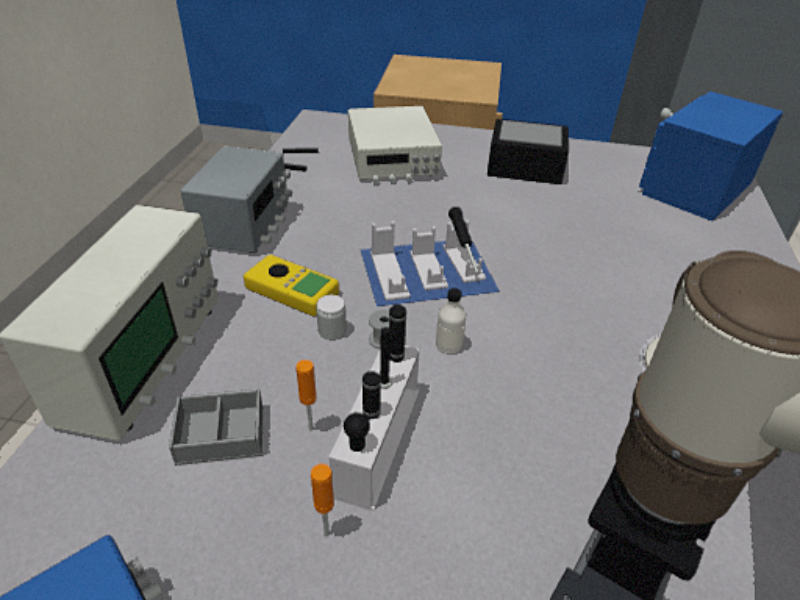

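```bash
cat > h.py <<'E'
import numpy as np
from scipy.optimize import least_squares
C={"scene":None,"side":None}
def proj(d,p):
    q=(np.asarray(p)-d["origin"])@np.asarray(d["orientation"])
    return np.array([d["cx"]+d["fx"]*q[...,0]/-q[...,2], d["cy"]-d["fy"]*q[...,1]/-q[...,2]]).T
def ray(d,px,z):
    v=np.array([(px[0]-d["cx"])/d["fx"],-(px[1]-d["cy"])/d["fy"],-1]); v=np.asarray(d["orientation"])@v
    return d["origin"]+v*(z-d["origin"][2])/v[2]
def tri(obs):
    return least_squares(lambda p:np.concatenate([proj(d,p)-px for d,px in obs]),[.4,.2,.1])
def fit(obs,z0,x0):
    """obs: (cam, px, local point); pose x,y,yaw with z0"""
    def f(s):
        c,n=np.cos(s[2]),np.sin(s[2])
        return np.concatenate([proj(d,[s[0]+c*l[0]-n*l[1],s[1]+n*l[0]+c*l[1],z0+l[2]])-px for d,px,l in obs])
    return least_squares(f,x0,loss="soft_l1",f_scale=2)
E
python3 - <<'E'
from station import r
from h import *
import pickle
A=r.capture("scene");B=r.capture("side");pickle.dump((A,B),open("cams.pkl","wb"))
np.set_printoptions(precision=4,suppress=True)
T={"long":((307,228),(251,230)),"longend":((308,207),(254,198)),"short":((343,262),(238,264)),"shortend":((349,247),(238,237)),"ball":((360,281),(228,285)),
"llow":((220,190),(250,181)),"lhigh":((173,168),(241,145)),"slow":((227,166),(276,174)),"shigh":((193,150),(268,147)),"bottle":((283,198),(285,223))}
for k,(a,b) in T.items():
    s=tri([(A,a),(B,b)]); print(k,s.x,"res",s.fun)
for n,l,h in(("llow",(.07,0,.03),(-.07,0,.0705)),):pass
L=fit([(A,(220,190),(.07,0,.03)),(B,(250,181),(.07,0,.03)),(A,(173,168),(-.07,0,.0705)),(B,(241,145),(-.07,0,.0705)),(A,(202,186),(0,0,0)),(B,(246,175),(0,0,0))],.003,[.4,0,0])
S=fit([(A,(227,166),(.0526,0,.03)),(B,(276,174),(.0526,0,.03)),(A,(193,150),(-.0526,0,.0578)),(B,(268,147),(-.0526,0,.0578)),(A,(213,166),(0,0,0)),(B,(276,171),(0,0,0))],.003,[.4,0,0])
for s in(L,S):print(s.x,np.degrees(s.x[2]),s.fun)
for n,a,b in(("spool",(257,222),None),("can",(225,247),(208,212))): print(n,ray(A,a,0),b and ray(B,b,0))
for px in((474*.64,428*.64),(612*.64,480*.64)):print("orange top @.1",ray(A,px,.1))
E
```

```text
long [0.5308 0.1913 0.098 ] res [-0.0092  0.4914  0.3685 -0.3443]
longend [0.5313 0.1815 0.1897] res [ 0.0493 -1.542  -1.1519  1.1389]
short [0.5366 0.3086 0.1021] res [-0.     -0.0113 -0.0085  0.0073]
shortend [0.5391 0.3074 0.1847] res [ 0.0129 -1.4016 -1.0529  0.9443]
ball [0.5437 0.3647 0.0979] res [ 0.0104  0.8542  0.6447 -0.5276]
llow [ 0.5902 -0.0747  0.0396] res [-0.0099  0.2564  0.202  -0.2056]
lhigh [ 0.6518 -0.198   0.0815] res [ 0.0513 -1.0237 -0.8408  0.8986]
slow [ 0.5183 -0.1299  0.0376] res [ 0.0161 -0.3086 -0.2306  0.2488]
shigh [ 0.5655 -0.2232  0.0703] res [ 0.0797 -1.3183 -1.0167  1.1362]
bottle [ 0.4596  0.0453 -0.0001] res [-0.0085  0.2397  0.1714 -0.1721]
[ 0.6181 -0.1428  2.0284] 116.21599664394881 [-0.1843 -0.1053  1.4711  0.5979 -0.2139 -1.3092  0.4972  1.8397 -3.4572
  2.8003  0.1354  1.0331]
[ 0.538  -0.1828  2.0203] 115.75239919850844 [-0.2842 -0.9623  0.9217  0.5249  0.3105 -1.2697  0.5571  2.5849 -1.5664
  0.3209 -4.0858  1.4423]
spool [0.568  0.0529 0.    ] None
can [0.6816 0.0518 0.    ] [0.6904 0.0527 0.    ]
orange top @.1 [0.6236 0.2665 0.1   ]
orange top @.1 [0.54   0.4469 0.1   ]
```

```bash
cat >> h.py <<'E'
import json
from scipy.spatial.transform import Rotation as Ro
def Rtool(phi,tilt):
    """tool down with x at azimuth phi (deg), then turned by tilt about tool y"""
    p=np.radians(phi); c,s=np.cos(p),np.sin(p)
    return np.array([[c,s,0],[s,-c,0],[0,0,-1.]])@Ro.from_euler('y',tilt,degrees=True).as_matrix()
def rows(p0,R0,p1,R1,n,op):
    """n equal rows, shift in the axes at the row's start"""
    w=(Ro.from_matrix(R0).inv()*Ro.from_matrix(R1)).as_rotvec()/n
    out=[];p=np.array(p0);R=np.array(R0)
    for i in range(n):
        g=p0+(np.array(p1)-p0)*(i+1)/n
        d=np.round(R.T@(g-p)/.5,3); t=np.round(w/.1,2)
        out.append([t.tolist(),d.tolist(),op]); p=p+R@d*.5; R=R@Ro.from_rotvec(t*.1).as_matrix()
    print("max shift/row mm",np.abs(np.array([o[1] for o in out])).max()*500,"turn",np.abs(w).max()/.1)
    print(json.dumps(out).replace(" ","")); return p,R
E
python3 - <<'E'
from station import r
from h import *
import pickle
A,B=pickle.load(open("cams.pkl","rb"))
ob=[]
for a,b,l in [((307,228),(251,230),(0,-.09,.1)),((308,207),(254,198),(0,-.09,.2)),((343,262),(238,264),(0,.03,.1)),((349,247),(238,237),(0,.03,.175)),((360,281),(228,285),(0,.09,.1))]:
    ob+= [(A,a,l),(B,b,l)]
S=fit(ob,0,[.53,.27,0]);print(S.x,np.degrees(S.x[2]),S.fun.round(1))
x,y,t=S.x
for k in(-.09,-.03,.03,.09):print(k,x-np.sin(t)*k,y+np.cos(t)*k)
s=r.sense();p0,R0=s["tcp_pos"],s["ee_rot"]
# standoff for the short driver
P=np.array([x-np.sin(t)*.03,y+np.cos(t)*.03,.132]);R=Rtool(-10,60)
T=P+.019*R[:,2]-.13*R[:,2];print("standoff",T,"grasp",P+.019*R[:,2])
rows(p0,R0,T+[0,0,.06],R,12,.42)
E
```

```text
[ 0.53640195  0.2772533  -0.05937168] -3.4017466341061477 [-1.2 -0.9  0.6 -2.   2.6 -2.5 -1.5 -0.6 -1.1  0.4 -0.6  0.  -0.7  0.4
 -0.6  4.1  1.6  0.7  1.2 -0.1]
-0.09 0.5310616354795743 0.18741187587087105
-0.03 0.5346218437439575 0.2473061570429013
0.03 0.5381820520083406 0.30720043821493154
0.09 0.5417422602727238 0.3670947193869618
standoff [0.44351364 0.32389303 0.1875    ] grasp [0.55438655 0.30434315 0.1225    ]
max shift/row mm 23.0 turn 0.8683276172210302
[[[0.1,0.87,-0.18],[0.046,0.025,-0.004],0.42],[[0.1,0.87,-0.18],[0.046,0.026,-0.001],0.42],[[0.1,0.87,-0.18],[0.045,0.026,0.004],0.42],[[0.1,0.87,-0.18],[0.044,0.028,0.007],0.42],[[0.1,0.87,-0.18],[0.043,0.028,0.01],0.42],[[0.1,0.87,-0.18],[0.041,0.03,0.014],0.42],[[0.1,0.87,-0.18],[0.04,0.03,0.017],0.42],[[0.1,0.87,-0.18],[0.037,0.031,0.02],0.42],[[0.1,0.87,-0.18],[0.035,0.032,0.023],0.42],[[0.1,0.87,-0.18],[0.032,0.032,0.025],0.42],[[0.1,0.87,-0.18],[0.03,0.034,0.028],0.42],[[0.1,0.87,-0.18],[0.026,0.034,0.03],0.42]]
```

>>> move_arm(
  series=[
    [[0.1, 0.87, -0.18], [0.046, 0.025, -0.004], 0.42],
    [[0.1, 0.87, -0.18], [0.046, 0.026, -0.001], 0.42],
    [[0.1, 0.87, -0.18], [0.045, 0.026, 0.004], 0.42],
    [[0.1, 0.87, -0.18], [0.044, 0.028, 0.007], 0.42],
    [[0.1, 0.87, -0.18], [0.043, 0.028, 0.01], 0.42],
    [[0.1, 0.87, -0.18], [0.041, 0.03, 0.014], 0.42],
    [[0.1, 0.87, -0.18], [0.04, 0.03, 0.017], 0.42],
    [[0.1, 0.87, -0.18], [0.037, 0.031, 0.02], 0.42],
    [[0.1, 0.87, -0.18], [0.035, 0.032, 0.023], 0.42],
    [[0.1, 0.87, -0.18], [0.032, 0.032, 0.025], 0.42],
    [[0.1, 0.87, -0.18], [0.03, 0.034, 0.028], 0.42],
    [[0.1, 0.87, -0.18], [0.026, 0.034, 0.03], 0.42],
  ],
)

```text
time_s: 3.1
tcp_pos: [0.4435, 0.3239, 0.248]
ee_rot: [[0.489, -0.174, 0.855], [-0.084, -0.985, -0.153], [0.868, 0.003, -0.496]]
wrist_force: [0.7, 0.3, 0.6]
gripper_width: 0.425
gripper_force: 0.0
```

Run:
```python
from station import r
from h import *
import cv2
np.set_printoptions(precision=4,suppress=True)
s=r.sense();print(s["joints"])
d=r.capture("wrist");cv2.imwrite("pics/w1.png",d["img"][:,:,::-1])
print(d["origin"],d["orientation"][:,2])
for t,z in(("short_driver",.1),("short_driver_end",.175),("ball_driver",.1),("scriber",.1)):
    for q in r.pinpoint(t,"wrist")[:3]:print(t,q["centre"],round(q["score"],2),ray(d,q["centre"],z))
print("pred end",proj(d,[.5382,.3072,.175]),"shoulder",proj(d,[.5382,.3072,.1]))
R=Rtool(-10,60);T=np.array([.5382,.3072,.132])+.019*R[:,2]
rows(s["tcp_pos"],s["ee_rot"],T-.08*R[:,2],R,4,.42)
```

```text
[ 63.4246   9.4518 -56.0859  91.2539 -56.412  -61.3171]
[0.3384 0.3446 0.3863] [-0.7096  0.129   0.6927]
short_driver [255.3, 254.1] 0.94 [0.5405 0.3105 0.1   ]
short_driver [259.3, 201.5] 0.92 [0.616  0.2926 0.1   ]
short_driver_end [255.8, 203.5] 0.88 [0.5413 0.3097 0.175 ]
short_driver_end [261.4, 154.0] 0.84 [0.6118 0.2916 0.175 ]
short_driver_end [106.2, 222.6] 0.52 [0.5408 0.4376 0.175 ]
pred end [259.2127 205.6166] shoulder [258.7794 255.4694]
max shift/row mm 20.0 turn 0.011499793022568273
[[[0.01,-0.01,0.01],[-0.026,-0.0,0.04],0.42],[[0.01,-0.01,0.01],[-0.027,-0.0,0.04],0.42],[[0.01,-0.01,0.01],[-0.026,-0.0,0.04],0.42],[[0.01,-0.01,0.01],[-0.026,-0.0,0.04],0.42]]
```

View pics/w1.png

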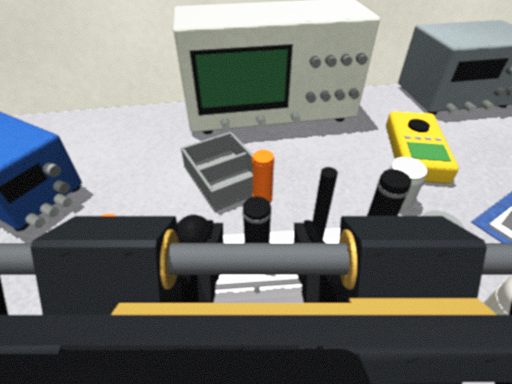

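Run:
```python
from station import r
from h import *
s=r.sense()
R=Rtool(-10,60);T=np.array([.540,.3095,.133])+.019*R[:,2]
p,Q=rows(s["tcp_pos"],s["ee_rot"],T-.08*R[:,2],R,5,.42)
rows(p,Q,T,R,6,.42)
```

```text
max shift/row mm 16.5 turn 0.009500881268128375
[[[0.01,-0.0,-0.0],[-0.021,-0.001,0.032],0.42],[[0.01,-0.0,-0.0],[-0.02,-0.001,0.033],0.42],[[0.01,-0.0,-0.0],[-0.021,-0.0,0.032],0.42],[[0.01,-0.0,-0.0],[-0.02,-0.001,0.032],0.42],[[0.01,-0.0,-0.0],[-0.021,-0.001,0.033],0.42]]
max shift/row mm 13.5 turn 0.0010655322513049553
[[[-0.0,-0.0,-0.0],[0.0,0.0,0.027],0.42],[[-0.0,-0.0,-0.0],[0.0,0.0,0.026],0.42],[[-0.0,-0.0,-0.0],[0.0,0.0,0.027],0.42],[[-0.0,-0.0,-0.0],[0.0,0.0,0.026],0.42],[[-0.0,-0.0,-0.0],[0.0,0.0,0.027],0.42],[[-0.0,-0.0,-0.0],[0.0,0.0,0.027],0.42]]
```

>>> move_arm(
  series=[
    [[0.01, 0, 0], [-0.021, -0.001, 0.032], 0.42],
    [[0.01, 0, 0], [-0.02, -0.001, 0.033], 0.42],
    [[0.01, 0, 0], [-0.021, 0, 0.032], 0.42],
    [[0.01, 0, 0], [-0.02, -0.001, 0.032], 0.42],
    [[0.01, 0, 0], [-0.021, -0.001, 0.033], 0.42],
    [[0, 0, 0], [0, 0, 0.027], 0.42],
    [[0, 0, 0], [0, 0, 0.026], 0.42],
    [[0, 0, 0], [0, 0, 0.027], 0.42],
    [[0, 0, 0], [0, 0, 0.026], 0.42],
    [[0, 0, 0], [0, 0, 0.027], 0.42],
    [[0, 0, 0], [0, 0, 0.027], 0.42],
  ],
)

```text
time_s: 4.45
tcp_pos: [0.5486, 0.3204, 0.1337]
ee_rot: [[0.498, -0.2, 0.844], [-0.086, -0.98, -0.182], [0.863, 0.018, -0.505]]
wrist_force: [-1.8, -0.3, 2.8]
gripper_width: 0.425
gripper_force: 1.3
```

>>> move_arm(
  series=[
    [[0, 0, 0], [0, 0, 0], 0.1],
    [[0, 0, 0], [0, 0, 0], 0.1],
    [[0, 0, 0], [0, 0, 0], 0.1],
    [[0, 0, 0], [0, 0, 0], 0.1],
    [[0, 0, 0], [0, 0, 0], 0.1],
    [[0, 0, 0], [0, 0, 0], 0.1],
  ],
)

```text
time_s: 5.05
tcp_pos: [0.5476, 0.3192, 0.1335]
ee_rot: [[0.499, -0.201, 0.843], [-0.086, -0.979, -0.182], [0.862, 0.018, -0.506]]
wrist_force: [-0.9, -2.8, 1.6]
gripper_width: 0.299
gripper_force: 25.8
```

Run:
```python
from station import r
from h import *
import cv2
np.set_printoptions(precision=4,suppress=True)
s=r.sense();print(s["joints"],s["ee_rot"])
a=r.capture("scene")["img"][190:350,230:440,::-1];b=r.capture("side")["img"][190:350,120:330,::-1]
cv2.imwrite("pics/c2.png",cv2.resize(np.hstack([a,b]),(800,305),interpolation=cv2.INTER_CUBIC))
```

```text
[ 43.3805  25.2751 -52.6791 117.5603 -53.3883 -76.4047] [[ 0.4987 -0.2008  0.8432]
 [-0.0862 -0.9795 -0.1822]
 [ 0.8625  0.0182 -0.5057]]
```

View pics/c2.png

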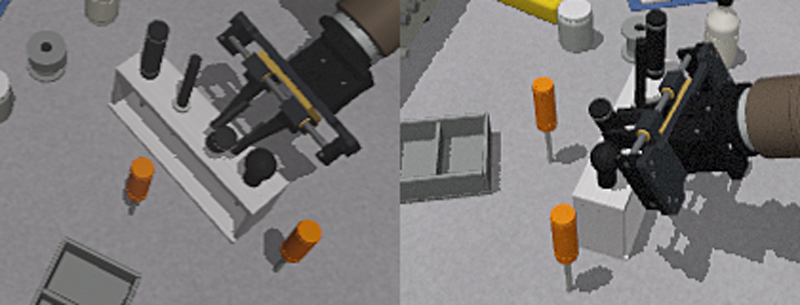

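```bash
cat > kin.py <<'E'
import numpy as np, itertools
from scipy.optimize import least_squares
from scipy.spatial.transform import Rotation as Ro
LO=[-179.83,-69.29,-61.27,-181.25,-171.15,-177.46];HI=[179.83,118.12,80.66,117.63,-9.14,177.46]
J=[[81.1058,22.0409,.4503,0,-68.4102,-14.8145],[63.4246,9.4518,-56.0859,91.2539,-56.412,-61.3171],[43.3805,25.2751,-52.6791,117.5603,-53.3883,-76.4047]]
P=[[.25129,.57222,.22254],[.4435,.3239,.248],[.5476,.3192,.1335]]
RR=[[[.9156,-.40209,0],[-.40209,-.9156,0],[0,0,-1]],[[.489,-.174,.855],[-.084,-.985,-.153],[.868,.003,-.496]],[[.4987,-.2008,.8432],[-.0862,-.9795,-.1822],[.8625,.0182,-.5057]]]
def E(ax,a):return Ro.from_euler(ax,a,degrees=True).as_matrix()
def fk(j,g,S):
    s3,s4,s6,M=S; a1,lat,d1,a2,a3,d4,d6=g
    A=E('z',j[0]); B=A@E('y',j[1]); C=B@E('y',s3*j[2]); D=C@E('x',s4*j[3])@E('y',-j[4]); F=D@E('x',s6*j[5])
    return A@[a1,lat,d1]+B@[0,0,a2]+C@[d4,0,a3]+D@[d6,0,0], F@M
S=None;best=9
for s3,s4,s6 in itertools.product((1,-1),repeat=3):
    M0=fk(J[0],[0]*7,(s3,s4,s6,np.eye(3)))[1].T@np.array(RR[0])
    e=sum(np.abs(fk(J[i],[0]*7,(s3,s4,s6,M0))[1]-RR[i]).max() for i in(1,2))
    if e<best:best,S=e,(s3,s4,s6,M0)
f=least_squares(lambda g:np.concatenate([fk(j,g,S)[0]-p for j,p in zip(J,P)]),[0,-.16,.3,.4,0,.35,.2]);G=f.x
def ik(p,R,j0,lim=True):
    def e(j):
        q,Q=fk(j,G,S); return np.concatenate([(q-p)*10,(Ro.from_matrix(R).inv()*Ro.from_matrix(Q)).as_rotvec()*3])
    s=least_squares(e,np.clip(j0,np.array(LO)+.1,np.array(HI)-.1),bounds=(LO,HI),x_scale=30) if lim else least_squares(e,j0,x_scale=30)
    return s.x,np.abs(s.fun).max()
if __name__=="__main__":print(best,S,G.round(4),np.abs(f.fun).max())
E
cat > t.py <<'E'
from kin import *; from h import Rtool
np.set_printoptions(precision=1,suppress=True)
for nm,D,z in(("short",(.540,.3095),.133),("long",(.532,.189),.148)):
  for phi in(-10,0,20,40,60,90):
    for tl in(60,50,40,20):
      R=Rtool(phi,tl);T=np.array([*D,z])+.019*R[:,2]
      j,e=ik(T,R,J[2]);k,e2=ik(T-.1*R[:,2],R,j);print(nm,phi,tl,j,round(e,3),"|",k,round(e2,3))
E
python3 kin.py; python3 t.py
```

```text
0.00036322091303298 (-1, -1, -1, array([[ 3.57015920e-06,  1.34984836e-05,  1.00000000e+00],
       [-9.99999864e-01,  3.54425015e-06,  3.57011185e-06],
       [-3.54420196e-06, -9.99999864e-01,  1.34984981e-05]])) [ 0.2863 -0.1503 -0.2306  0.5578  0.0498  0.0963  0.0678] 0.043994297532465865
short -10 60 [ 47.6  25.7 -61.3 117.6 -57.6 -85.3] 0.198 | [ 55.   16.7 -61.3 107.5 -55.1 -76.5] 0.12
short -10 50 [ 47.   25.6 -60.6 117.6 -47.4 -84. ] 0.146 | [ 53.8  16.2 -56.  100.4 -44.3 -66.9] 0.0
short -10 40 [ 46.3  25.7 -60.2 117.6 -37.5 -83.1] 0.089 | [ 52.   16.  -44.   77.9 -35.5 -40.5] 0.0
short -10 20 [ 45.1  26.2 -58.4 110.7 -17.4 -75. ] 0.0 | [ 47.9  18.1 -23.5  26.5 -40.5  13. ] 0.0
short 0 60 [ 47.5  24.2 -51.5 117.6 -49.6 -71.9] 0.371 | [ 53.7  15.  -61.3 117.6 -51.9 -75.5] 0.182
short 0 50 [ 46.7  24.4 -52.5 117.6 -40.8 -71.5] 0.288 | [ 52.6  15.  -59.4 114.4 -41.9 -71.4] 0.0
short 0 40 [ 46.1  24.8 -54.  117.6 -32.4 -71.5] 0.199 | [ 51.   15.  -46.7  89.2 -30.  -42.4] 0.0
short 0 20 [ 44.9  25.9 -57.4 117.6 -15.9 -71.7] 0.024 | [ 47.4  17.5 -25.   25.2 -36.3  23.7] 0.0
short
[... 3332 characters left out ...]
0 50 [ 40.7  13.7 -40.3 117.6  -9.1 -14.7] 1.066 | [ 39.6   4.3 -45.5 117.6  -9.1 -14.2] 1.156
long 60 40 [ 39.6  15.1 -46.7 117.6  -9.1 -11.8] 0.975 | [ 38.5   6.7 -50.2 117.6  -9.1 -11.1] 1.079
long 60 20 [ 37.5  18.3 -59.2 117.6  -9.1  -6.7] 0.726 | [ 37.   11.8 -60.  117.6  -9.1  -6.2] 0.843
long 90 60 [ 46.7  10.4 -42.  117.6  -9.1  -0.1] 1.856 | [ 42.3   4.6 -45.6 117.6  -9.1   2.5] 2.045
long 90 50 [ 44.1  12.9 -48.3 117.6  -9.1   7.2] 1.598 | [ 39.8   7.5 -50.7 117.6  -9.1  10.1] 1.784
long 90 40 [ 41.6  15.3 -53.9 117.6  -9.1  13.6] 1.427 | [ 37.9  10.  -55.4 117.6  -9.1  16.3] 1.503
long 90 20 [ 37.8  19.5 -61.3 117.6  -9.1  22.5] 0.929 | [ 36.1  14.2 -61.3 117.6  -9.1  23.8] 1.056
```

Run:
```python
import kin
from kin import *
np.set_printoptions(precision=4,suppress=True)
def fk2(j,g):
    s3,s4,s6,M=S; a1,lat,d1,a2,a3,d4,d6,e5,f5,bx=g
    A=E('z',j[0]); B=A@E('y',j[1]); C=B@E('y',s3*j[2]); D0=C@E('x',s4*j[3]);D=D0@E('y',-j[4])
    return A@[a1,lat,d1]+B@[0,0,a2]+C@[d4,0,a3]+D0@[0,e5,bx]+D@[d6,0,f5]
names="a1 lat d1 a2 a3 d4 d6 e5 f5 bx".split()
prior=np.array([0.05,0,.35,.4,.0,.4,.25,0,0,0])
for w in (.003,.02):
  for free in (range(7),(0,2,3,4,5,6,7),(0,2,3,4,5,6,8),(0,1,2,3,4,5,6,7,8,9)):
    free=list(free)
    def full(x):
        g=np.zeros(10);g[free]=x;return g
    f=least_squares(lambda x:np.concatenate([np.concatenate([fk2(j,full(x))-p for j,p in zip(J,P)]),w*(x-prior[free])]),prior[free])
    print(w,dict(zip([names[i] for i in free],f.x.round(3))),np.abs(f.fun[:9]).max())
```

```text
0.003 {'a1': np.float64(0.286), 'lat': np.float64(-0.15), 'd1': np.float64(-0.23), 'a2': np.float64(0.558), 'a3': np.float64(0.05), 'd4': np.float64(0.096), 'd6': np.float64(0.068)} 0.04398247314690984
0.003 {'a1': np.float64(-0.0), 'd1': np.float64(0.16), 'a2': np.float64(0.565), 'a3': np.float64(-0.0), 'd4': np.float64(0.422), 'd6': np.float64(0.306), 'e5': np.float64(-0.16)} 3.860018093176931e-05
0.003 {'a1': np.float64(-0.053), 'd1': np.float64(0.139), 'a2': np.float64(0.647), 'a3': np.float64(0.177), 'd4': np.float64(-0.639), 'd6': np.float64(0.918), 'f5': np.float64(0.944)} 0.15784100984590202
0.003 {'a1': np.float64(-0.002), 'lat': np.float64(0.0), 'd1': np.float64(0.16), 'a2': np.float64(0.564), 'a3': np.float64(0.002), 'd4': np.float64(0.424), 'd6': np.float64(0.299), 'e5': np.float64(-0.16), 'f5': np.float64(0.002), 'bx': np.float64(-0.008)} 1.7865048157122976e-05
0.02 {'a1': np.float64(0.287), 'lat': np.float64(-0.149), 'd1': np.float64(-0.222), 'a2': np.float64(0.551), 'a3': np.float64(0.05), 'd4': np.float64(0.098), 'd6': np.float64(0.069)} 0.04348073419090759
0.02 {'a1': np.float64(0.001), 'd1': np.float64(0.164), 'a2': np.float64(0.562), 'a3': np.float64(-0.0), 'd4': np.float64(0.422), 'd6': np.float64(0.307), 'e5': np.float64(-0.16)} 0.00044129482238475237
0.02 {'a1': np.float64(-0.005), 'd1': np.float64(0.131), 'a2': np.float64(0.608), 'a3': np.float64(0.155), 'd4': np.float64(-0.462), 'd6': np.float64(0.786), 'f5': np.float64(0.754)} 0.15782464723521042
0.02 {'a1': np.float64(-0.002), 'lat': np.float64(0.002), 'd1': np.float64(0.167), 'a2': np.float64(0.558), 'a3': np.float64(0.001), 'd4': np.float64(0.44), 'd6': np.float64(0.287), 'e5': np.float64(-0.162), 'f5': np.float64(-0.008), 'bx': np.float64(-0.014)} 0.00038956130652467724
```

```bash
python3 - <<'E'
s=open("kin.py").read()
a=s.index("def fk(");b=s.index("S=None")
s=s[:a]+'''G=np.array([0,.16,.565,.422,.306,-.16])
def fk(j,g,S):
    s3,s4,s6,M=S; d1,a2,d4,d6,e5=g[1:] if len(g)==6 else g
    A=E('z',j[0]); B=A@E('y',j[1]); C=B@E('y',s3*j[2]); D0=C@E('x',s4*j[3]);D=D0@E('y',-j[4]); F=D@E('x',s6*j[5])
    return A@[0,0,d1]+B@[0,0,a2]+C@[d4,0,0]+D0@[0,e5,0]+D@[d6,0,0], F@M
'''+s[b:]
s=s.replace("[0]*7","G")
a=s.index("f=least");b=s.index("def ik")
s=s[:a]+"f=least_squares(lambda g:np.concatenate([fk(j,g,S)[0]-p for j,p in zip(J,P)]),G[1:]);G=f.x\n"+s[b:]
open("kin.py","w").write(s)
E
cat > t.py <<'E'
from kin import *; from h import Rtool
np.set_printoptions(precision=0,suppress=True)
rng=np.random.default_rng(0)
seeds=[J[0],J[2]]+[[a,20,-20,b,-60,c] for a in(-40,20,60) for b in(-150,-90,-30,60) for c in (-90,60)]
def sols(T,R):
    out=[]
    for s in seeds:
        j,e=ik(T,R,s)
        if e<.003 and not any(np.abs(j-o).max()<4 for o in out):out.append(j)
    return out
F=E('z',180)
for nm,D,z,phis in(("short",(.540,.3095),.133,(-10,-3)),("long",(.532,.189),.148,(-10,0,30,60,90))):
  for phi in phis:
    for tl in(65,55,45):
      R=Rtool(phi,tl);T=np.array([*D,z])+.019*R[:,2]
      print(nm,phi,tl,*sols(T,R))
yc=116
for nm,c,s0,seat in(("shortplace",(.538,-.183),.032,(.0056,.0519)),("longplace",(.618,-.143),.047,(.007,.0577))):
  u=np.array([np.cos(np.radians(yc)),np.sin(np.radians(yc)),0]);t=np.radians(20)
  P0=np.array([*c,.003+seat[1]])+u*seat[0]+s0*(-u*np.cos(t)+np.array([0,0,np.sin(t)]))
  for tl in(65,55,45):
    R=Rtool(yc-180,tl-70);print(nm,tl,*sols(P0+.019*R[:,2],R))
E
python3 kin.py|tail -1; time python3 t.py
```

```text
[-3.54420196e-06, -9.99999864e-01,  1.34984981e-05]])) [ 0.1604  0.565   0.4218  0.3064 -0.1598] 3.7591025049799054e-05
short -10 65
short -10 55
short -10 45 [ 38.  21. -50. 112. -35. -65.]
short -3 65
short -3 55
short -3 45
long -10 65
long -10 55
long -10 45
long 0 65
long 0 55
long 0 45
long 30 65 [  -7.   19.  -39. -126.  -42. -119.]
long 30 55 [   6.   13.  -29. -103.  -20. -152.]
long 30 45
long 60 65 [  -5.   23.  -22.  -88.  -55. -141.]
long 60 55 [   3.   18.  -20.  -76.  -45. -158.]
long 60 45
long 90 65 [  -2.   31.   -7.  -69.  -76. -145.]
long 90 55 [   3.   27.   -7.  -61.  -69. -153.]
long 90 45 [   9.   24.   -7.  -52.  -62. -162.]
shortplace 65 [ -7.  30. -13.  -5. -50.  36.]
shortplace 55 [-11.  34.  -4. -14. -62.  44.]
shortplace 45 [-15.  38.   3. -20. -73.  49.]
longplace 65 [ -4.  35.  -1.  -5. -56.  32.]
longplace 55 [ -7.  38.   7. -13. -68.  39.]
longplace 45 [-11.  42.  15. -20. -79.  44.]
real	0m45.638s
user	0m46.169s
sys	0m0.136s
```

```bash
cat >> kin.py <<'E'
def track(j,way,op,n):
    """way: list of (p,R,n); prints joints at the ends and worst error/limit margin"""
    from h import rows
    p,R=fk(j,G,S)
    for p1,R1,n in way:
        w=(Ro.from_matrix(R).inv()*Ro.from_matrix(R1)).as_rotvec();worst=0;mv=0;mg=999;k0=np.array(j)
        for k in range(1,n+1):
            q,e=ik(p+(np.array(p1)-p)*k/n,R@Ro.from_rotvec(w*k/n).as_matrix(),k0)
            worst=max(worst,e);mv=max(mv,np.abs(q-k0).max());mg=min(mg,(q-LO).min(),(HI-q).min());k0=q
        print("joints",k0.round(0),"err",round(worst,4),"max deg/row",round(mv,1),"margin",round(mg,1))
        p,R=rows(p,R,p1,R1,n,op);j=k0
    return p,R,j
E
python3 - <<'E'
from station import r
from kin import *; from h import Rtool
s=r.sense();p,R=s["tcp_pos"],s["ee_rot"]
print(p,fk(s["joints"],G,S)[0])
track(s["joints"],[(p+[0,0,.03],R,4),(p+[-.03,0,.21],Rtool(-15,50),11)],.1,0)
E
```

```text
[0.54770508 0.31919492 0.13343723] [0.54770174 0.31920556 0.13343102]
joints [ 45.  22. -52. 114. -52. -72.] err 0.0 max deg/row 1.2 margin 1.0
max shift/row mm 6.5 turn 3.374622935170581e-05
[[[-0.0,0.0,-0.0],[0.013,0.0,-0.008],0.1],[[-0.0,0.0,-0.0],[0.013,0.001,-0.007],0.1],[[-0.0,0.0,-0.0],[0.013,-0.0,-0.008],0.1],[[-0.0,0.0,-0.0],[0.013,0.0,-0.007],0.1]]
joints [ 61.   7. -36.  65. -55. -30.] err 0.0 max deg/row 4.8 margin 7.9
max shift/row mm 13.0 turn 0.1530026071221433
[[[-0.03,-0.15,0.04],[0.025,0.002,-0.021],0.1],[[-0.03,-0.15,0.04],[0.026,0.001,-0.022],0.1],[[-0.03,-0.15,0.04],[0.025,0.002,-0.022],0.1],[[-0.03,-0.15,0.04],[0.024,0.002,-0.022],0.1],[[-0.03,-0.15,0.04],[0.024,0.001,-0.023],0.1],[[-0.03,-0.15,0.04],[0.024,0.002,-0.023],0.1],[[-0.03,-0.15,0.04],[0.024,0.001,-0.023],0.1],[[-0.03,-0.15,0.04],[0.023,0.002,-0.024],0.1],[[-0.03,-0.15,0.04],[0.023,0.001,-0.024],0.1],[[-0.03,-0.15,0.04],[0.022,0.002,-0.024],0.1],[[-0.03,-0.15,0.04],[0.022,0.001,-0.025],0.1]]
```

>>> move_arm(
  series=[
    [[0, 0, 0], [0.013, 0, -0.008], 0.1],
    [[0, 0, 0], [0.013, 0, -0.008], 0.1],
    [[0, 0, 0], [0.026, 0.001, -0.015], 0.1],
    [[0, 0, 0], [0.026, 0.001, -0.015], 0.1],
    [[0, 0, 0], [0.026, 0, -0.015], 0.1],
    [[0, 0, 0], [0.026, 0.001, -0.015], 0.1],
    [[0, 0, 0], [0.026, 0.001, -0.015], 0.1],
    [[0, 0, 0], [0.026, 0, -0.015], 0.1],
  ],
)

```text
time_s: 5.95
tcp_pos: [0.548, 0.3201, 0.2398]
ee_rot: [[0.499, -0.199, 0.843], [-0.087, -0.98, -0.18], [0.862, 0.017, -0.506]]
wrist_force: [0.2, 0.2, -1.6]
gripper_width: 0.274
gripper_force: 28.4
```

Run:
```python
from station import r
from kin import *; from h import *
import cv2
s=r.sense();p,R=s["tcp_pos"],s["ee_rot"]
print(p,s["gripper_width"],s["gripper_force"])
ims=[]
for c,y0,x0 in(("scene",150,230),("side",130,120)):
    d=r.capture(c);ims.append(d["img"][y0:y0+180,x0:x0+210,::-1])
    for t in("short_driver","short_driver_end","short_driver_tip"):print(c,t,[(np.round(q["centre"],1).tolist(),round(q["score"],2)) for q in r.pinpoint(t,c)])
    g=p-.0045*R[:,2]
    print("expected shoulder/end/tip px",*[proj(d,g+[0,0,k]).round(1) for k in(-.036,.039,-.108)])
cv2.imwrite("pics/c3.png",cv2.resize(np.hstack(ims),(800,343),interpolation=cv2.INTER_CUBIC))
```

```text
[0.54796698 0.32006642 0.23980824] 0.27424536406967515 28.400718569755554
scene short_driver [([378.8, 318.3], 0.92), ([357.2, 245.5], 0.83), ([301.5, 287.3], 0.5)]
scene short_driver_end [([359.9, 236.0], 0.82), ([393.8, 310.7], 0.69), ([305.4, 276.9], 0.54)]
scene short_driver_tip [([297.1, 301.0], 0.85), ([343.7, 250.6], 0.72), ([371.0, 335.4], 0.66)]
expected shoulder/end/tip px [354.6 246.6] [362.8 228.3] [347.8 261.7]
side short_driver [([199.0, 252.3], 0.87), ([231.5, 230.2], 0.79), ([208.5, 320.4], 0.57)]
side short_driver_end [([202.9, 301.3], 0.86), ([195.8, 233.5], 0.78), ([226.2, 200.4], 0.61)]
side short_driver_tip [([240.2, 253.0], 0.87), ([196.8, 274.2], 0.73), ([249.0, 161.6], 0.73), ([207.9, 344.0], 0.68)]
expected shoulder/end/tip px [233. 235.] [232.6 207.9] [233.3 258.1]
```

View pics/c3.png

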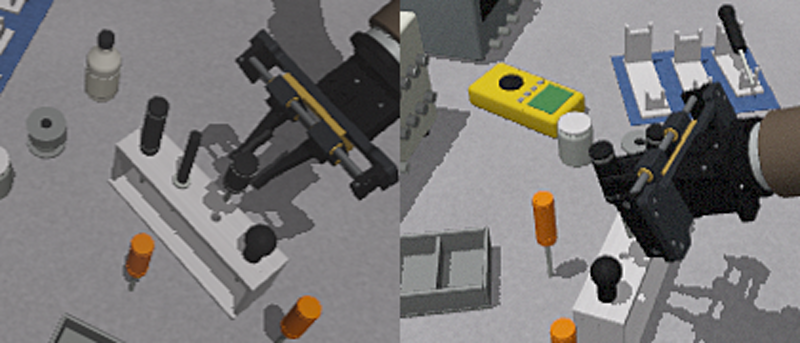

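Run:
```python
from station import r
from h import *
import pickle
np.set_printoptions(precision=4,suppress=True)
A,B=pickle.load(open("cams.pkl","rb"))
s=r.sense();p,R=s["tcp_pos"],s["ee_rot"]
Q=[tri([(A,a),(B,b)]) for a,b in(((357.2,245.5),(231.5,230.2)),((359.9,236),(226.2,200.4)),((343.7,250.6),(240.2,253)))]
for q in Q:print(q.x,np.abs(q.fun).max().round(1),"tool frame mm",((q.x-p)@R*1000).round(1))
ax=Q[1].x-Q[2].x;print("axis",ax/np.linalg.norm(ax),"tool",R.T@ax/np.linalg.norm(ax),np.linalg.norm(ax))
w=r.capture("wrist")
import cv2;cv2.imwrite("pics/w3.png",w["img"][100:330,130:400,::-1].repeat(2,0).repeat(2,1))
```

```text
[0.5467 0.3253 0.2227] 0.5 tool frame mm [-13.9  -5.9   5.4]
[0.5617 0.3247 0.2929] 3.9 tool frame mm [ 54.1  -7.  -17.5]
[0.5316 0.2991 0.1327] 1.3 tool frame mm [-96.8  20.9  43. ]
axis [0.1825 0.155  0.9709] tool [ 0.9148 -0.1696 -0.3667] 0.1649794072340596
```

View pics/w3.png

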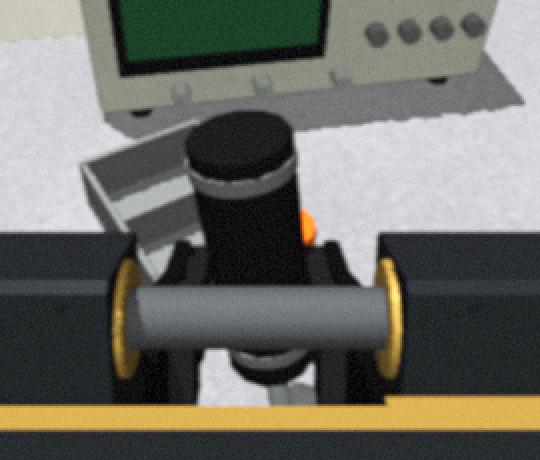

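```bash
cat >> h.py <<'E'
def fit_driver(obs,p,R,Lh,Ls,pad=None):
    """obs (cam,px,station along axis from shoulder); returns shoulder, axis in tool frame (m)"""
    def ln(x):
        a=x[3:]/np.linalg.norm(x[3:]); return x[:3],a
    def f(x):
        o,a=ln(x)
        e=[proj(d,p+R@(o+a*k))-px for d,px,k in obs]
        y0=o[1]-a[1]/a[0]*o[0]   # symmetric pads: y=0 where the axis crosses the pads
        return np.concatenate(e+[[y0/.001]])
    s=least_squares(f,[-.02,0,0,.9,0,-.4],loss="soft_l1",f_scale=2); o,a=ln(s.x); return o,a,s.fun
E
python3 - <<'E'
from station import r
from h import *
import pickle
np.set_printoptions(precision=4,suppress=True)
A,B=pickle.load(open("cams.pkl","rb"))
s=r.sense();p,R=s["tcp_pos"],s["ee_rot"];W=r.capture("wrist")
obs=[(A,(357.2,245.5),0),(B,(231.5,230.2),0),(A,(359.9,236),.075),(B,(226.2,200.4),.075),(A,(343.7,250.6),-.072),(B,(240.2,253),-.072),(W,(250.5,172),.075),(W,(265,285),0)]
o,a,f=fit_driver(obs,p,R,.075,.072);print(o*1000,a,"world axis",R@a,f.round(1))
E
```

```text
[-29.9496   3.4614  11.0095] [ 0.9282 -0.1135 -0.3545] world axis [0.1881 0.0966 0.9774] [-3.5 -1.1  3.2  3.3  0.1 -2.7  0.3  8.   4.9  2.7  1.4  1.9 -0.6  0.
  1.4 -2.8 -0.2]
```

```bash
cat > plan1.py <<'E'
from station import r
from kin import *; from h import *
a=np.array([.9282,-.1135,-.3545]);o=np.array([-.02995,.0035,.011])
yc=np.radians(115.9);u=np.array([np.cos(yc),np.sin(yc),0]);h=-u*np.cos(np.radians(20))+[0,0,np.sin(np.radians(20))]
f=least_squares(lambda x:Rtool(*x)@a-h,[-71,0]);print("phi,tilt",f.x,f.fun)
Rf=Rtool(*f.x)
seat=np.array([.538,-.183,.003+.0519])+u*.0056
Pf=seat-Rf@o;print("final TCP",Pf)
s=r.sense();p,R=s["tcp_pos"],s["ee_rot"]
print("rows need about 20mm, 3deg")
p2,R2,j=track(s["joints"],[(p+[-.03,-.01,.12],Rtool(-15,35),10),((p+[-.03,-.01,.12])*.5+.5*(Pf+[0,0,.14])+[0,0,.03],Rtool(-45,15),12),(Pf+[0,0,.12],Rf,12)],.1,0)
E
python3 plan1.py
```

```text
phi,tilt [-71.03698627  -0.76727812] [ 2.21111930e-05 -4.55353187e-05  1.84241817e-05]
final TCP [ 0.54864344 -0.20528646  0.06549795]
rows need about 20mm, 3deg
joints [ 60.   6. -23.  41. -58.  -6.] err 0.0 max deg/row 7.0 margin 13.6
max shift/row mm 11.0 turn 0.42899031500111545
[[[-0.03,-0.43,0.06],[0.018,0.004,-0.017],0.1],[[-0.03,-0.43,0.06],[0.017,0.003,-0.017],0.1],[[-0.03,-0.43,0.06],[0.016,0.004,-0.019],0.1],[[-0.03,-0.43,0.06],[0.016,0.003,-0.019],0.1],[[-0.03,-0.43,0.06],[0.015,0.004,-0.019],0.1],[[-0.03,-0.43,0.06],[0.014,0.003,-0.021],0.1],[[-0.03,-0.43,0.06],[0.013,0.003,-0.02],0.1],[[-0.03,-0.43,0.06],[0.012,0.004,-0.022],0.1],[[-0.03,-0.43,0.06],[0.011,0.003,-0.022],0.1],[[-0.03,-0.43,0.06],[0.011,0.004,-0.022],0.1]]
joints [ 31.   6. -16.  16. -65.   8.] err 0.0 max deg/row 3.0 margin 38.7
max shift/row mm 20.5 turn 0.3941798085850519
[[[-0.19,-0.28,0.39],[0.007,0.041,0.014],0.1],[[-0.19,-0.28,0.39],[0.009,0.04,0.015],0.1],[[-0.19,-0.28,0.39],[0.011,0.039,0.015],0.1],[[-0.19,-0.28,0.39],[0.012,0.039,0.015],0.1],[[-0.19,-0.28,0.39],[0.015,0.038,0.016],0.1],[[-0.19,-
[... 266 characters left out ...]
9,-0.28,0.39],[0.027,0.03,0.016],0.1]]
joints [ -5.  20.  -8.  -1. -62.  24.] err 0.0 max deg/row 3.1 margin 44.9
max shift/row mm 20.5 turn 0.37995100317988517
[[[-0.05,-0.23,0.38],[0.025,0.028,0.029],0.1],[[-0.05,-0.23,0.38],[0.027,0.028,0.028],0.1],[[-0.05,-0.23,0.38],[0.029,0.026,0.028],0.1],[[-0.05,-0.23,0.38],[0.031,0.025,0.027],0.1],[[-0.05,-0.23,0.38],[0.031,0.023,0.027],0.1],[[-0.05,-0.23,0.38],[0.034,0.023,0.026],0.1],[[-0.05,-0.23,0.38],[0.035,0.02,0.025],0.1],[[-0.05,-0.23,0.38],[0.036,0.02,0.025],0.1],[[-0.05,-0.23,0.38],[0.037,0.018,0.024],0.1],[[-0.05,-0.23,0.38],[0.039,0.016,0.023],0.1],[[-0.05,-0.23,0.38],[0.039,0.014,0.022],0.1],[[-0.05,-0.23,0.38],[0.041,0.013,0.022],0.1]]
```

>>> move_arm(
  series=[
    [[-0.03, -0.43, 0.06], [0.018, 0.004, -0.017], 0.1],
    [[-0.03, -0.43, 0.06], [0.017, 0.003, -0.017], 0.1],
    [[-0.03, -0.43, 0.06], [0.016, 0.004, -0.019], 0.1],
    [[-0.03, -0.43, 0.06], [0.016, 0.003, -0.019], 0.1],
    [[-0.03, -0.43, 0.06], [0.015, 0.004, -0.019], 0.1],
    [[-0.03, -0.43, 0.06], [0.014, 0.003, -0.021], 0.1],
    [[-0.03, -0.43, 0.06], [0.013, 0.003, -0.02], 0.1],
    [[-0.03, -0.43, 0.06], [0.012, 0.004, -0.022], 0.1],
    [[-0.03, -0.43, 0.06], [0.011, 0.003, -0.022], 0.1],
    [[-0.03, -0.43, 0.06], [0.011, 0.004, -0.022], 0.1],
  ],
)

```text
time_s: 7.45
tcp_pos: [0.5175, 0.3087, 0.3585]
ee_rot: [[0.792, -0.262, 0.552], [-0.217, -0.965, -0.146], [0.571, -0.004, -0.821]]
wrist_force: [0.2, -0.3, -0.8]
gripper_width: 0.279
gripper_force: 28.4
```

>>> move_arm(
  series=[
    [[-0.19, -0.28, 0.39], [0.007, 0.041, 0.014], 0.1],
    [[-0.19, -0.28, 0.39], [0.009, 0.04, 0.015], 0.1],
    [[-0.19, -0.28, 0.39], [0.011, 0.039, 0.015], 0.1],
    [[-0.19, -0.28, 0.39], [0.012, 0.039, 0.015], 0.1],
    [[-0.19, -0.28, 0.39], [0.015, 0.038, 0.016], 0.1],
    [[-0.19, -0.28, 0.39], [0.017, 0.037, 0.016], 0.1],
    [[-0.19, -0.28, 0.39], [0.018, 0.036, 0.016], 0.1],
    [[-0.19, -0.28, 0.39], [0.02, 0.035, 0.016], 0.1],
    [[-0.19, -0.28, 0.39], [0.023, 0.034, 0.017], 0.1],
    [[-0.19, -0.28, 0.39], [0.023, 0.032, 0.016], 0.1],
    [[-0.19, -0.28, 0.39], [0.026, 0.032, 0.017], 0.1],
    [[-0.19, -0.28, 0.39], [0.027, 0.03, 0.016], 0.1],
  ],
)

```text
time_s: 8.65
tcp_pos: [0.5326, 0.0508, 0.3114]
ee_rot: [[0.684, -0.706, 0.181], [-0.681, -0.708, -0.187], [0.261, 0.004, -0.965]]
wrist_force: [0.1, -0.1, -1.4]
gripper_width: 0.285
gripper_force: 28.3
```

>>> move_arm(
  series=[
    [[-0.05, -0.23, 0.38], [0.025, 0.028, 0.029], 0.1],
    [[-0.05, -0.23, 0.38], [0.027, 0.028, 0.028], 0.1],
    [[-0.05, -0.23, 0.38], [0.029, 0.026, 0.028], 0.1],
    [[-0.05, -0.23, 0.38], [0.031, 0.025, 0.027], 0.1],
    [[-0.05, -0.23, 0.38], [0.031, 0.023, 0.027], 0.1],
    [[-0.05, -0.23, 0.38], [0.034, 0.023, 0.026], 0.1],
    [[-0.05, -0.23, 0.38], [0.035, 0.02, 0.025], 0.1],
    [[-0.05, -0.23, 0.38], [0.036, 0.02, 0.025], 0.1],
    [[-0.05, -0.23, 0.38], [0.037, 0.018, 0.024], 0.1],
    [[-0.05, -0.23, 0.38], [0.039, 0.016, 0.023], 0.1],
    [[-0.05, -0.23, 0.38], [0.039, 0.014, 0.022], 0.1],
    [[-0.05, -0.23, 0.38], [0.041, 0.013, 0.022], 0.1],
  ],
)

```text
time_s: 9.85
tcp_pos: [0.5486, -0.2058, 0.1847]
ee_rot: [[0.322, -0.947, -0.011], [-0.947, -0.322, 0.012], [-0.015, 0.006, -1.0]]
wrist_force: [-0.3, -0.7, -1.3]
gripper_width: 0.277
gripper_force: 28.3
```

Now re-measure driver and cradle together.

Run:
```python
from station import r
from h import *
import cv2
np.set_printoptions(precision=4,suppress=True)
s=r.sense();p,R=s["tcp_pos"],s["ee_rot"]
ims=[]
a=np.array([.9282,-.1135,-.3545]);o=np.array([-.02995,.0035,.011])
for c,y0,x0 in(("scene",60,150),("side",60,190)):
    d=r.capture(c);ims.append(d["img"][y0:y0+160,x0:x0+160,::-1])
    for t in("short_driver","short_driver_end","short_driver_tip","short_cradle_low","short_cradle_high","short_cradle"):print(c,t,[(np.round(q["centre"],1).tolist(),round(q["score"],2)) for q in r.pinpoint(t,c)])
    print("exp",*[proj(d,p+R@(o+k*a)).round(1) for k in(0,.075,-.072)])
cv2.imwrite("pics/c4.png",cv2.resize(np.hstack(ims),(800,400),interpolation=cv2.INTER_CUBIC))
```

```text
scene short_driver [([207.2, 126.7], 0.68), ([382.1, 320.0], 0.67), ([301.1, 289.4], 0.52)]
scene short_driver_end [([307.0, 275.7], 0.55), ([393.0, 311.4], 0.54)]
scene short_driver_tip [([371.8, 332.9], 0.7), ([299.7, 298.6], 0.68), ([229.3, 140.4], 0.65)]
scene short_cradle_low [([360.4, 282.5], 0.64), ([227.4, 168.4], 0.58)]
scene short_cradle_high [([193.1, 149.0], 0.66)]
scene short_cradle [([213.5, 164.1], 0.63)]
exp [207.2 126.2] [182.  112.3] [231.  139.5]
side short_driver [([275.1, 129.6], 0.61), ([196.6, 253.5], 0.61), ([205.4, 321.6], 0.55)]
side short_driver_end [([196.3, 233.8], 0.8), ([204.4, 300.7], 0.62), ([273.8, 109.4], 0.44)]
side short_driver_tip [([208.7, 344.3], 0.72), ([197.1, 272.1], 0.68), ([281.7, 148.5], 0.54)]
side short_cradle_low [([276.0, 174.0], 0.95)]
side short_cradle_high [([272.2, 145.4], 0.86), ([250.8, 173.5], 0.37)]
side short_cradle [([274.1, 171.4], 0.6)]
exp [275.5 128.8] [269.7 110.6] [281.5 147.3]
```

View pics/c4.png

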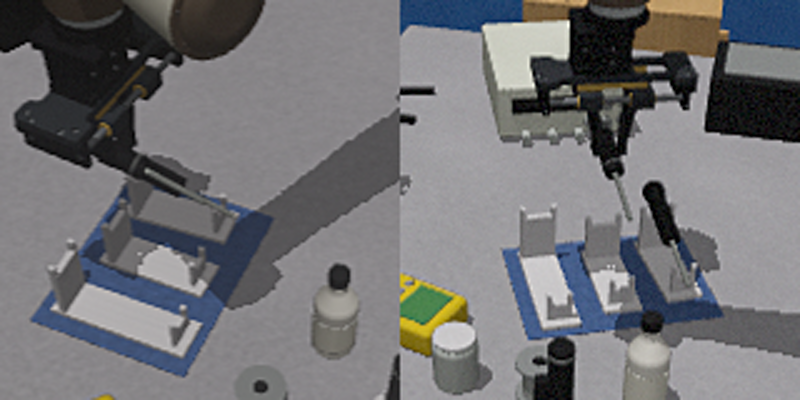

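```bash
cat > plan2.py <<'E'
from station import r
from kin import *; from h import *
import pickle
A,B=pickle.load(open("cams.pkl","rb"))
l,hh=(.0526,0,.03),(-.0526,0,.0578)
c=fit([(A,(227.2,167.2),l),(B,(276,174),l),(A,(193,149.5),hh),(B,(270,146),hh),(A,(213.3,165),(0,0,0)),(B,(275,171.2),(0,0,0))],.003,[.538,-.183,2.02])
print(c.x,np.degrees(c.x[2]),c.fun.round(1))
a=np.array([.9282,-.1135,-.3545]);o=np.array([-.02995,.0035,.011])
yc=c.x[2];u=np.array([np.cos(yc),np.sin(yc),0]);h=-u*np.cos(np.radians(20))+[0,0,np.sin(np.radians(20))]
f=least_squares(lambda x:Rtool(*x)@a-h,[-71,0]);print("phi,tilt",f.x)
Rf=Rtool(*f.x);seat=np.array([*c.x[:2],.003+.0519])+u*.0056
Pf=seat-Rf@o;print("final TCP",Pf)
s=r.sense()
track(s["joints"],[(Pf+[0,0,.03],Rf,8),(Pf+[0,0,.003],Rf,4)],.1,0)
E
python3 plan2.py
```

```text
[ 0.53619778 -0.18376369  1.96668574] 112.68279235451838 [-0.6 -2.   0.7  0.5  1.1 -1.9 -0.1  3.4 -1.6  0.8 -2.5  1.2]
phi,tilt [-74.25419073  -0.76727594]
final TCP [ 0.5455737  -0.20661235  0.06549795]
joints [ -5.  25. -14.  -1. -51.  22.] err 0.0 max deg/row 1.5 margin 41.7
max shift/row mm 11.5 turn 0.06989601485104292
[[[0.01,-0.0,0.07],[0.0,0.001,0.023],0.1],[[0.01,-0.0,0.07],[0.001,0.001,0.022],0.1],[[0.01,-0.0,0.07],[0.0,0.001,0.023],0.1],[[0.01,-0.0,0.07],[0.001,0.001,0.022],0.1],[[0.01,-0.0,0.07],[0.001,0.001,0.023],0.1],[[0.01,-0.0,0.07],[0.0,0.001,0.023],0.1],[[0.01,-0.0,0.07],[0.001,0.001,0.022],0.1],[[0.01,-0.0,0.07],[0.0,0.001,0.023],0.1]]
joints [ -5.  27. -16.  -1. -47.  22.] err 0.0 max deg/row 1.0 margin 38.3
max shift/row mm 7.0 turn 0.007600624300957316
[[[-0.01,-0.0,-0.0],[0.0,-0.0,0.013],0.1],[[-0.01,-0.0,-0.0],[0.0,-0.0,0.014],0.1],[[-0.01,-0.0,-0.0],[0.001,-0.0,0.013],0.1],[[-0.01,-0.0,-0.0],[-0.0,-0.0,0.014],0.1]]
```

Run:
```python
from h import *
import pickle,cv2
A,B=pickle.load(open("cams.pkl","rb"))
out=[]
for d in(A,B):
    # rectify plane z=.009 (strip tops): 1 px = 1 mm, x .40-.72, y -.32..-.02
    xs,ys=np.meshgrid(np.arange(.40,.72,.001),np.arange(-.32,-.02,.001))
    uv=proj(d,np.stack([xs,ys,np.full_like(xs,.006)],-1).reshape(-1,3)).reshape(*xs.shape[::-1],2) if 0 else None
    pts=np.stack([xs,ys,np.full_like(xs,.009)],-1).reshape(-1,3);pv=proj(d,pts)
    im=cv2.remap(d["img"],pv[:,0].reshape(xs.shape).astype(np.float32),pv[:,1].reshape(xs.shape).astype(np.float32),1)
    out.append(im[::-1,:,::-1])
    i=im.astype(int);m=((i[...,2]-i[...,0])>40).astype(np.uint8)
    m=cv2.morphologyEx(m,cv2.MORPH_OPEN,np.ones((3,3)));n,lab,st,_=cv2.connectedComponentsWithStats(m)
    k=1+st[1:,4].argmax();q=np.argwhere(cv2.morphologyEx((lab==k).astype(np.uint8),cv2.MORPH_CLOSE,np.ones((60,60))))[:,::-1]
    print(cv2.minAreaRect(q.astype(np.float32)))
cv2.imwrite("pics/rect.png",cv2.resize(np.hstack(out),(800,375)))
```

```text
((147.218017578125, 146.91795349121094), (278.3349304199219, 236.1782989501953), 28.187374114990234)
((135.68746948242188, 143.22250366210938), (293.34429931640625, 238.22177124023438), 27.98745346069336)
```

View pics/rect.png

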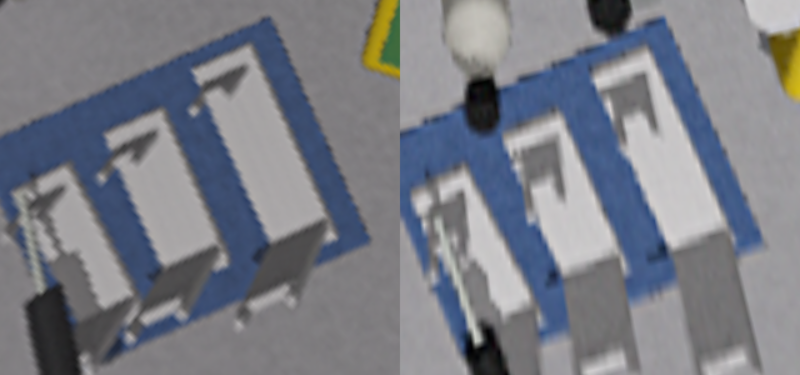

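```bash
sed -i 's/^print(c.x,np.deg.*$/c.x[:]=[.535,-.182,np.radians(113.2)]/' plan2.py; python3 plan2.py
python3 - <<'E'
from h import *
import pickle
A,B=pickle.load(open("cams.pkl","rb"))
l,hh=(.07,0,.03),(-.07,0,.0705)
O=[(A,(220,190),l),(B,(250,181),l),(A,(173,168),hh),(B,(241,145),hh),(A,(202,186),(0,0,0)),(B,(246,175),(0,0,0))]
for x in((.6095,-.1455),(.618,-.143),(.614,-.144)):
    y=np.radians(113.2);u=np.array([np.cos(y),np.sin(y)])
    print(x,[np.round(proj(d,[*(np.array(x)+u*q[0]),.003+q[2]])-px,1).tolist() for d,px,q in O])
E
```

```text
phi,tilt [-73.73698466  -0.76727654]
final TCP [ 0.54458179 -0.2047631   0.06549795]
joints [ -5.  25. -15.  -1. -51.  22.] err 0.0 max deg/row 1.5 margin 41.6
max shift/row mm 11.5 turn 0.05861333672379798
[[[0.01,-0.0,0.06],[-0.0,0.001,0.023],0.1],[[0.01,-0.0,0.06],[-0.0,0.001,0.022],0.1],[[0.01,-0.0,0.06],[-0.0,0.001,0.023],0.1],[[0.01,-0.0,0.06],[-0.0,0.001,0.022],0.1],[[0.01,-0.0,0.06],[-0.0,0.001,0.023],0.1],[[0.01,-0.0,0.06],[-0.0,0.001,0.023],0.1],[[0.01,-0.0,0.06],[-0.0,0.001,0.022],0.1],[[0.01,-0.0,0.06],[-0.0,0.001,0.023],0.1]]
joints [ -5.  27. -16.  -1. -47.  22.] err 0.0 max deg/row 1.0 margin 38.2
max shift/row mm 7.0 turn 0.007896572360103256
[[[-0.01,-0.0,-0.0],[0.0,0.0,0.013],0.1],[[-0.01,-0.0,-0.0],[0.0,0.0,0.014],0.1],[[-0.01,-0.0,-0.0],[0.001,0.0,0.013],0.1],[[-0.01,-0.0,-0.0],[-0.0,0.001,0.014],0.1]]
(0.6095, -0.1455) [[1.0, -1.4], [3.2, 0.6], [2.4, -4.4], [4.3, 1.6], [-1.7, 0.6], [2.8, 0.9]]
(0.618, -0.143) [[-0.8, 0.8], [0.4, 0.7], [0.4, -2.3], [1.6, 1.7], [-3.5, 2.7], [0.2, 1.0]]
(0.614, -0.144) [[0.1, -0.2], [1.7, 0.7], [1.4, -3.3], [2.8, 1.7], [-2.6, 1.8], [1.4, 1.0]]
```

>>> move_arm(
  series=[
    [[0.01, 0, 0.06], [0, 0.001, 0.023], 0.1],
    [[0.01, 0, 0.06], [0, 0.001, 0.022], 0.1],
    [[0.01, 0, 0.06], [0, 0.001, 0.023], 0.1],
    [[0.01, 0, 0.06], [0, 0.001, 0.022], 0.1],
    [[0.01, 0, 0.06], [0, 0.001, 0.023], 0.1],
    [[0.01, 0, 0.06], [0, 0.001, 0.023], 0.1],
    [[0.01, 0, 0.06], [0, 0.001, 0.022], 0.1],
    [[0.01, 0, 0.06], [0, 0.001, 0.023], 0.1],
    [[0, 0, 0], [0, 0, 0.012], 0.1],
  ],
)

```text
time_s: 11.45
tcp_pos: [0.544, -0.2049, 0.0877]
ee_rot: [[0.278, -0.961, -0.003], [-0.96, -0.278, 0.014], [-0.014, -0.001, -1.0]]
wrist_force: [-0.2, -0.2, -1.3]
gripper_width: 0.279
gripper_force: 28.4
```

Run:
```python
from station import r
from h import *
import cv2
s=r.sense();print(s["tcp_pos"],s["wrist_force"])
ims=[]
for c,y0,x0 in(("scene",105,165),("side",100,220)):
    d=r.capture(c);ims.append(cv2.resize(d["img"][y0:y0+90,x0:x0+90,::-1],(400,400),interpolation=cv2.INTER_CUBIC))
cv2.imwrite("pics/c5.png",np.hstack(ims))
```

```text
[ 0.54395856 -0.20489822  0.08769309] [-0.18912213 -0.23672683 -1.29851605]
```

View pics/c5.png

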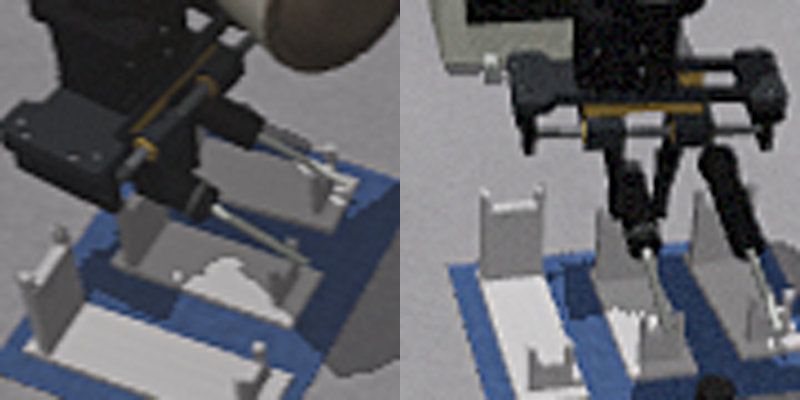

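>>> move_arm(
  series=[
    [[0, 0, 0], [0, 0, 0.012], 0.1],
    [[0, 0, 0], [0, 0, 0.012], 0.1],
    [[0, 0, 0], [0, 0, 0.01], 0.1],
    [[0, 0, 0], [0, 0, 0.004], 0.1],
    [[0, 0, 0], [0, 0, 0], 0.1],
  ],
)

```text
time_s: 12.05
tcp_pos: [0.5445, -0.2047, 0.07]
ee_rot: [[0.279, -0.96, -0.002], [-0.96, -0.279, 0.014], [-0.014, -0.002, -1.0]]
wrist_force: [-0.8, -0.8, -1.3]
gripper_width: 0.278
gripper_force: 28.4
```

>>> move_arm(
  series=[
    [[0, 0, 0], [0, 0, 0.003], 0.1],
    [[0, 0, 0], [0, 0, 0.003], 0.1],
    [[0, 0, 0], [0, 0, 0], 0.1],
  ],
)

```text
time_s: 12.35
tcp_pos: [0.5448, -0.2048, 0.0693]
ee_rot: [[0.279, -0.96, -0.0], [-0.96, -0.279, 0.013], [-0.012, -0.003, -1.0]]
wrist_force: [-3.7, 2.3, 9.5]
gripper_width: 0.277
gripper_force: 29.4
```

>>> move_arm(
  series=[
    [[0, 0, 0], [0, 0, 0], 0.33],
    [[0, 0, 0], [0, 0, 0], 0.38],
    [[0, 0, 0], [0, 0, 0], 0.42],
    [[0, 0, 0], [0, 0, 0], 0.42],
    [[0, 0, 0], [0, 0, 0], 0.42],
  ],
)

```text
time_s: 12.85
tcp_pos: [0.5447, -0.2047, 0.067]
ee_rot: [[0.278, -0.96, -0.001], [-0.96, -0.278, 0.014], [-0.013, -0.003, -1.0]]
wrist_force: [-0.1, -0.2, -0.4]
gripper_width: 0.414
gripper_force: 0.0
```

```bash
cat > chk.py <<'E'
from station import r
from h import *
import sys
n=sys.argv[1];Lh,Ls=(.075,.072) if n=="short" else (.1,.092)
c0=(.535,-.182,113.2) if n=="short" else (.613,-.144,113.2)
s=r.sense();print(s["tcp_pos"],s["wrist_force"].round(1),s["gripper_width"])
y=np.radians(c0[2]);M=np.array([[np.cos(y),-np.sin(y),0],[np.sin(y),np.cos(y),0],[0,0,1]]);C=np.array([*c0[:2],.003])
Q={}
for c in("scene","side"):
    d=r.capture(c)
    for t in("","_end","_tip","cr_low","cr_high"):
        for q in r.pinpoint(n+"_driver"+t if t[:2]!="cr" else n+"_cradle"+t[2:],c):
            w=(ray(d,q["centre"],.06)-C)@M
            if abs(w[0])<.16 and abs(w[1])<.06: Q.setdefault(t,[]).append((d,q["centre"]));break
for k,v in Q.items():
    if len(v)>1:
        f=tri(v);print(k or "shoulder","cradle frame mm",((f.x-C)@M*1000).round(1),"res",np.abs(f.fun).max().round(1))
    else: print(k,"one view only")
E
python3 chk.py short
```

```text
[ 0.54472453 -0.20470646  0.06695532] [-0.1 -0.2 -0.4] 0.41361700384610367
shoulder cradle frame mm [22.8 -6.2 71.4] res 0.7
_end cradle frame mm [-54.9  -3.4  90.3] res 1.8
_tip cradle frame mm [74.  -0.3 38.9] res 0.5
cr_low cradle frame mm [54.9 -3.1 30.9] res 1.0
cr_high cradle frame mm [-62.2   8.3  43.5] res 1.2
```

>>> move_arm(
  series=[
    [[0, 0, 0], [0, 0, -0.01], 0.45],
    [[0, 0, 0], [0, 0, -0.02], 0.45],
    [[0, 0, 0], [0, 0, -0.04], 0.45],
    [[0, 0, 0], [0, 0, -0.08], 0.45],
    [[0, 0, 0], [0, 0, -0.08], 0.45],
    [[0, 0, 0], [0.04, 0, -0.08], 0.45],
    [[0, 0, 0], [0.06, 0, -0.06], 0.45],
  ],
)

```text
time_s: 14.15
tcp_pos: [0.5595, -0.2551, 0.2566]
ee_rot: [[0.281, -0.96, 0.004], [-0.96, -0.281, 0.012], [-0.01, -0.007, -1.0]]
wrist_force: [2.1, -1.0, 0.0]
gripper_width: 0.45
gripper_force: 0.0
```

```bash
python3 chk.py short
python3 - <<'E'
from station import r
from h import *
import cv2
y=np.radians(113.2);M=np.array([[np.cos(y),-np.sin(y),0],[np.sin(y),np.cos(y),0],[0,0,1]]);C=np.array([.535,-.182,.003])
t=np.radians(20);ax=np.array([-np.cos(t),0,np.sin(t)])
ims=[]
for c,y0,x0 in(("scene",105,165),("side",100,220)):
    d=r.capture(c);im=cv2.resize(d["img"][y0:y0+90,x0:x0+90,::-1],(400,400),interpolation=cv2.INTER_CUBIC)
    for k,col in((-.072,(0,0,255)),(0,(0,255,0)),(.075,(255,0,255))):
        q=proj(d,C+M@(np.array([.0056,0,.0519])+k*ax))
        cv2.circle(im,tuple(int(v) for v in (q-[x0,y0])*400/90),4,col,1)
    ims.append(im)
cv2.imwrite("pics/c6.png",np.hstack(ims))
E
```

```text
[ 0.55945636 -0.25510929  0.25657909] [ 2.1 -1.   0. ] 0.44953531588767126
shoulder cradle frame mm [18.1 -6.1 69. ] res 0.6
_end cradle frame mm [-60.2   5.6  79.2] res 1.1
_tip cradle frame mm [74.2 -5.4 41.9] res 1.2
cr_low cradle frame mm [62.9  0.3 30.2] res 0.6
cr_high cradle frame mm [-52.    6.8  50.9] res 1.7
```

View pics/c6.png

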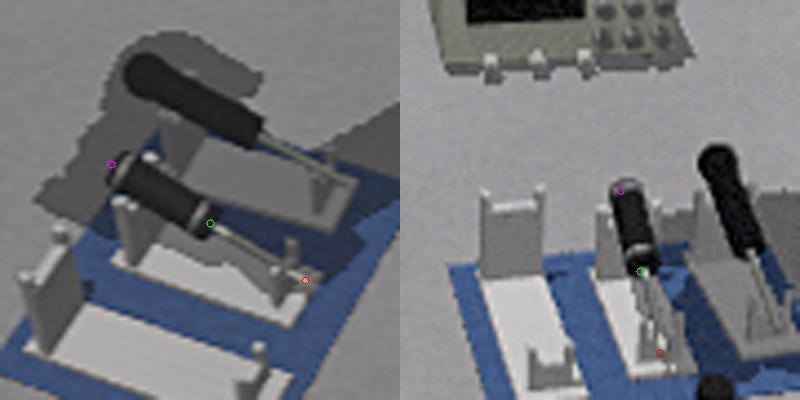

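```bash
cat > plan3.py <<'E'
from station import r
from kin import *; from h import *
s=r.sense();F=E('z',180)
R=Rtool(90,55)@F;T=np.array([.5325,.190,.145])+.019*R[:,2]
rt=T-.12*R[:,2]+[0,0,.05];print(T,rt)
p=s["tcp_pos"]
track(s["joints"],[(rt,R,18)],.55,0)
E
python3 plan3.py
```

```text
[0.5325     0.20556389 0.13410205] [0.5325     0.10726564 0.25293122]
joints [ -6.  20.   0. -55. -83.  19.] err 0.0 max deg/row 3.2 margin 61.5
max shift/row mm 20.0 turn 0.5219517409556688
[[[0.08,-0.52,0.14],[-0.039,-0.008,0.0],0.55],[[0.08,-0.52,0.14],[-0.04,-0.008,0.003],0.55],[[0.08,-0.52,0.14],[-0.039,-0.008,0.004],0.55],[[0.08,-0.52,0.14],[-0.04,-0.006,0.007],0.55],[[0.08,-0.52,0.14],[-0.038,-0.006,0.009],0.55],[[0.08,-0.52,0.14],[-0.039,-0.006,0.011],0.55],[[0.08,-0.52,0.14],[-0.038,-0.005,0.013],0.55],[[0.08,-0.52,0.14],[-0.037,-0.004,0.014],0.55],[[0.08,-0.52,0.14],[-0.037,-0.003,0.017],0.55],[[0.08,-0.52,0.14],[-0.035,-0.003,0.019],0.55],[[0.08,-0.52,0.14],[-0.035,-0.002,0.021],0.55],[[0.08,-0.52,0.14],[-0.034,-0.002,0.022],0.55],[[0.08,-0.52,0.14],[-0.032,-0.001,0.024],0.55],[[0.08,-0.52,0.14],[-0.031,-0.0,0.026],0.55],[[0.08,-0.52,0.14],[-0.03,-0.0,0.027],0.55],[[0.08,-0.52,0.14],[-0.028,0.001,0.029],0.55],[[0.08,-0.52,0.14],[-0.027,0.002,0.03],0.55],[[0.08,-0.52,0.14],[-0.025,0.002,0.032],0.55]]
```

>>> move_arm(
  series=[
    [[0.08, -0.52, 0.14], [-0.039, -0.008, 0], 0.55],
    [[0.08, -0.52, 0.14], [-0.04, -0.008, 0.003], 0.55],
    [[0.08, -0.52, 0.14], [-0.039, -0.008, 0.004], 0.55],
    [[0.08, -0.52, 0.14], [-0.04, -0.006, 0.007], 0.55],
    [[0.08, -0.52, 0.14], [-0.038, -0.006, 0.009], 0.55],
    [[0.08, -0.52, 0.14], [-0.039, -0.006, 0.011], 0.55],
    [[0.08, -0.52, 0.14], [-0.038, -0.005, 0.013], 0.55],
    [[0.08, -0.52, 0.14], [-0.037, -0.004, 0.014], 0.55],
    [[0.08, -0.52, 0.14], [-0.037, -0.003, 0.017], 0.55],
    [[0.08, -0.52, 0.14], [-0.035, -0.003, 0.019], 0.55],
  ],
)

```text
time_s: 15.85
tcp_pos: [0.5442, -0.0533, 0.2525]
ee_rot: [[0.13, -0.991, -0.03], [-0.848, -0.126, 0.514], [-0.513, -0.041, -0.857]]
wrist_force: [0.7, -0.5, 0.5]
gripper_width: 0.549
gripper_force: 0.0
```

>>> move_arm(
  series=[
    [[0.08, -0.52, 0.14], [-0.035, -0.002, 0.021], 0.55],
    [[0.08, -0.52, 0.14], [-0.034, -0.002, 0.022], 0.55],
    [[0.08, -0.52, 0.14], [-0.032, -0.001, 0.024], 0.55],
    [[0.08, -0.52, 0.14], [-0.031, 0, 0.026], 0.55],
    [[0.08, -0.52, 0.14], [-0.03, 0, 0.027], 0.55],
    [[0.08, -0.52, 0.14], [-0.028, 0.001, 0.029], 0.55],
    [[0.08, -0.52, 0.14], [-0.027, 0.002, 0.03], 0.55],
    [[0.08, -0.52, 0.14], [-0.025, 0.002, 0.032], 0.55],
  ],
)

```text
time_s: 16.65
tcp_pos: [0.5326, 0.1079, 0.2533]
ee_rot: [[0.011, -1.0, 0.005], [-0.574, -0.002, 0.819], [-0.819, -0.012, -0.574]]
wrist_force: [0.1, -0.6, -0.3]
gripper_width: 0.548
gripper_force: 0.0
```

```bash
cat > plan4.py <<'E'
from station import r
from kin import *; from h import *
np.set_printoptions(precision=4,suppress=True)
s=r.sense();F=E('z',180);print(s["tcp_pos"],s["joints"].round(0))
d=r.capture("wrist")
for t,z in(("long_driver",.1),("long_driver_end",.2),("scriber",.1)):
    for q in r.pinpoint(t,"wrist")[:3]:print(t,np.round(q["centre"]),round(q["score"],2),ray(d,q["centre"],z))
print(*[proj(d,[.5325,.19,z]).round(0) for z in(.1,.2)])
R=Rtool(90,55)@F;T=np.array([.5325,.190,.145])+.019*R[:,2]
track(s["joints"],[(T-.07*R[:,2],R,5),(T,R,6)],.5,0)
E
python3 plan4.py
```

```text
[0.5326 0.1079 0.2533] [ -6.  19.   0. -55. -83.  20.]
long_driver [265.  93.] 0.84 [0.5292 0.187  0.1   ]
long_driver_end [270. 198.] 0.92 [0.5244 0.1922 0.2   ]
[262.  95.] [260. 197.]
joints [ -2.  24.  -5. -58. -75.  26.] err 0.0 max deg/row 1.7 margin 56.4
max shift/row mm 16.0 turn 0.022378277387896876
[[[-0.01,-0.0,0.02],[0.017,0.0,0.031],0.5],[[-0.01,-0.0,0.02],[0.016,0.001,0.032],0.5],[[-0.01,-0.0,0.02],[0.017,-0.0,0.031],0.5],[[-0.01,-0.0,0.02],[0.017,0.0,0.031],0.5],[[-0.01,-0.0,0.02],[0.016,0.0,0.032],0.5]]
joints [  3.  27.  -7. -61. -69.  28.] err 0.0 max deg/row 1.1 margin 54.3
max shift/row mm 12.0 turn 0.001979620840440848
[[[-0.0,-0.0,0.0],[0.0,0.0,0.023],0.5],[[-0.0,-0.0,0.0],[0.0,0.0,0.024],0.5],[[-0.0,-0.0,0.0],[0.0,0.0,0.023],0.5],[[-0.0,-0.0,0.0],[0.0,0.0,0.023],0.5],[[-0.0,-0.0,0.0],[0.0,0.0,0.023],0.5],[[-0.0,-0.0,0.0],[0.0,0.0,0.024],0.5]]
```

>>> move_arm(
  series=[
    [[-0.01, 0, 0.02], [0.017, 0.001, 0.031], 0.5],
    [[-0.01, 0, 0.02], [0.016, 0.002, 0.032], 0.5],
    [[-0.01, 0, 0.02], [0.017, 0.001, 0.031], 0.5],
    [[-0.01, 0, 0.02], [0.017, 0.002, 0.031], 0.5],
    [[-0.01, 0, 0.02], [0.016, 0.001, 0.032], 0.5],
    [[0, 0, 0], [0, 0, 0.023], 0.5],
    [[0, 0, 0], [0, 0, 0.024], 0.5],
    [[0, 0, 0], [0, 0, 0.023], 0.5],
    [[0, 0, 0], [0, 0, 0.023], 0.5],
    [[0, 0, 0], [0, 0, 0.023], 0.5],
    [[0, 0, 0], [0, 0, 0.024], 0.5],
    [[0, 0, 0], [0, 0, 0], 0.5],
  ],
)

```text
time_s: 18.05
tcp_pos: [0.5289, 0.206, 0.1329]
ee_rot: [[0.001, -1.0, -0.002], [-0.575, -0.002, 0.818], [-0.818, 0.001, -0.575]]
wrist_force: [-0.4, 1.3, 0.2]
gripper_width: 0.502
gripper_force: 0.0
```

>>> move_arm(
  series=[
    [[0, 0, 0], [0, 0, 0], 0.1],
    [[0, 0, 0], [0, 0, 0], 0.1],
    [[0, 0, 0], [0, 0, 0], 0.1],
    [[0, 0, 0], [0, 0, 0], 0.1],
    [[0, 0, 0], [0, 0, 0], 0.1],
    [[0, 0, 0], [0, 0, 0], 0.1],
    [[0, 0, 0], [0, 0, 0], 0.1],
  ],
)

```text
time_s: 18.75
tcp_pos: [0.5297, 0.2047, 0.134]
ee_rot: [[0.002, -1.0, 0.0], [-0.575, -0.001, 0.818], [-0.818, -0.001, -0.575]]
wrist_force: [-1.2, -0.1, 2.5]
gripper_width: 0.289
gripper_force: 29.2
```

```bash
cat > plan5.py <<'E'
from station import r
from kin import *; from h import *
s=r.sense();print(s["joints"].round(0))
p,R=s["tcp_pos"],s["ee_rot"]
track(s["joints"],[(p+[0,0,.015],R,2),(p+[0,0,.105],R,6)],.1,0)
E
python3 plan5.py
```

```text
[  3.  27.  -7. -61. -69.  28.]
joints [  4.  26.  -7. -61. -69.  26.] err 0.0 max deg/row 0.9 margin 54.2
max shift/row mm 6.5 turn 6.749245870299529e-05
[[[-0.0,0.0,-0.0],[-0.012,-0.0,-0.009],0.1],[[-0.0,0.0,-0.0],[-0.013,-0.0,-0.008],0.1]]
joints [  4.  19.  -3. -58. -75.  16.] err 0.0 max deg/row 1.8 margin 55.0
max shift/row mm 12.5 turn 2.2497486234331764e-05
[[[-0.0,0.0,-0.0],[-0.024,-0.0,-0.017],0.1],[[-0.0,0.0,-0.0],[-0.025,-0.0,-0.018],0.1],[[-0.0,0.0,-0.0],[-0.024,-0.0,-0.017],0.1],[[-0.0,0.0,-0.0],[-0.025,-0.0,-0.017],0.1],[[-0.0,0.0,-0.0],[-0.024,-0.0,-0.017],0.1],[[-0.0,0.0,-0.0],[-0.025,-0.0,-0.018],0.1]]
```

>>> move_arm(
  series=[
    [[0, 0, 0], [-0.012, 0, -0.009], 0.1],
    [[0, 0, 0], [-0.013, 0, -0.008], 0.1],
    [[0, 0, 0], [-0.024, 0, -0.017], 0.1],
    [[0, 0, 0], [-0.025, 0, -0.018], 0.1],
    [[0, 0, 0], [-0.024, 0, -0.017], 0.1],
    [[0, 0, 0], [-0.025, 0, -0.017], 0.1],
    [[0, 0, 0], [-0.024, 0, -0.017], 0.1],
    [[0, 0, 0], [-0.025, 0, -0.018], 0.1],
    [[0, 0, 0], [-0.024, 0, -0.017], 0.1],
  ],
)

```text
time_s: 19.65
tcp_pos: [0.5293, 0.2047, 0.2552]
ee_rot: [[0.002, -1.0, 0.0], [-0.575, -0.001, 0.818], [-0.818, -0.002, -0.575]]
wrist_force: [-0.3, -0.6, -1.7]
gripper_width: 0.292
gripper_force: 29.2
```

Run:
```python
from station import r
from h import *
np.set_printoptions(precision=4,suppress=True)
s=r.sense();p,R=s["tcp_pos"],s["ee_rot"];print(p,s["gripper_width"])
obs=[]
for c in("scene","side","wrist"):
    d=r.capture(c)
    for t,k in(("",0),("_end",.1),("_tip",-.092)):
        e=proj(d,p-.019*R[:,2]+[0,0,k-.045])
        q=[q for q in r.pinpoint("long_driver"+t,c) if np.hypot(*(np.array(q["centre"])-e))<35]
        print(c,t,e.round(0),q and (np.round(q[0]["centre"]),round(q[0]["score"],2)))
        if q:obs.append((d,np.array(q[0]["centre"]),k))
F=np.diag([-1,-1,1])
o,a,f=fit_driver(obs,p,R@F,.1,.092);print("in unflipped tool frame",o*1000,a,"world",R@F@a,f.round(1))
```

```text
[0.5293 0.2047 0.2552] 0.29151578195324956
scene  [313. 199.] (array([312., 200.]), 0.95)
scene _end [319. 171.] (array([316., 174.]), 0.92)
scene _tip [308. 221.] (array([312., 223.]), 0.89)
side  [253. 191.] (array([255., 192.]), 0.95)
side _end [254. 155.] []
side _tip [252. 220.] (array([252., 220.]), 0.79)
wrist  [260. 171.] (array([260., 168.]), 0.67)
wrist _end [261. 397.] []
wrist _tip [260.  35.] (array([271.,  33.]), 0.73)
in unflipped tool frame [-38.2615  -0.6163   8.7333] [ 0.8114  0.066  -0.5808] world [ 0.0643 -0.0081  0.9979] [ 0.9  0.   0.5 -0.6 -1.3 -2.6 -1.6  0.1  3.3  1.   1.2 -0.4 -0.9  0.4
  2.5]
```

```bash
cat > plan6.py <<'E'
from station import r
from kin import *; from h import *
import sys
F=np.diag([-1.,-1,1])
a=np.array([.8114,.066,-.5808]);a/=np.linalg.norm(a);o=np.array([-.0383,-.0006,.0087])
yc=np.radians(113.2);u=np.array([np.cos(yc),np.sin(yc),0]);h=-u*np.cos(np.radians(20))+[0,0,np.sin(np.radians(20))]
f=least_squares(lambda x:Rtool(*x)@a-h,[-63,-15]);print("phi,tilt",f.x)
Rf=Rtool(*f.x);Cc=np.array([.6105,-.1455,.003]);seat=Cc+[0,0,.0577]+u*.009
Pf=seat-Rf@o;print("final TCP",Pf)
s=r.sense();p=s["tcp_pos"]
if sys.argv[1]=="a":
    w=[(p+[.01,-.03,.11],Rtool(65,25)@F,11),(np.array([.56,.05,.36]),Rtool(15,10)@F,12),(np.array([.60,-.08,.33]),Rtool(-30,0)@F,11),(Pf+[0,0,.12],Rf@F,12)]
else:
    w=[(Pf+[0,0,.03],Rf@F,8),(Pf+[0,0,.002],Rf@F,5)]
track(s["joints"],w,.1,0)
E
python3 plan6.py a
```

```text
phi,tilt [-62.77258308 -15.54950873]
final TCP [ 0.62436984 -0.17238588  0.05881446]
joints [ 25.   5.  -0. -17. -67. -46.] err 0.0 max deg/row 5.7 margin 56.0
max shift/row mm 10.0 turn 0.46635705340400196
[[[0.26,0.47,0.31],[-0.013,-0.002,-0.016],0.1],[[0.26,0.47,0.31],[-0.013,-0.002,-0.017],0.1],[[0.26,0.47,0.31],[-0.012,-0.002,-0.017],0.1],[[0.26,0.47,0.31],[-0.011,-0.002,-0.017],0.1],[[0.26,0.47,0.31],[-0.01,-0.002,-0.018],0.1],[[0.26,0.47,0.31],[-0.009,-0.002,-0.018],0.1],[[0.26,0.47,0.31],[-0.009,-0.002,-0.019],0.1],[[0.26,0.47,0.31],[-0.008,-0.003,-0.019],0.1],[[0.26,0.47,0.31],[-0.007,-0.003,-0.02],0.1],[[0.26,0.47,0.31],[-0.006,-0.004,-0.019],0.1],[[0.26,0.47,0.31],[-0.005,-0.003,-0.02],0.1]]
joints [ 22.   7.  -2.   1. -71. -98.] err 0.0 max deg/row 5.0 margin 56.8
max shift/row mm 10.5 turn 0.6938374190972075
[[[0.22,0.2,0.69],[0.016,-0.012,-0.007],0.1],[[0.22,0.2,0.69],[0.015,-0.013,-0.006],0.1],[[0.22,0.2,0.69],[0.015,-0.014,-0.006],0.1],[[0.22,0.2,0.69],[0.013,-0.016,-0.005],0.1],[[0.22,0.2,0.69],[0.012,-0.016,-0.004],0.1],[[0.22,0.2,0.69],[0.012,-0.018,-0.004],0.1],[[
[... 852 characters left out ...]
.017,-0.018,0.006],0.1]]
joints [  -8.   32.   14.  -13.  -81. -142.] err 0.0 max deg/row 1.4 margin 35.3
max shift/row mm 12.5 turn 0.46900514504365776
[[[-0.07,0.22,0.47],[-0.011,-0.011,0.025],0.1],[[-0.07,0.22,0.47],[-0.013,-0.011,0.025],0.1],[[-0.07,0.22,0.47],[-0.014,-0.01,0.024],0.1],[[-0.07,0.22,0.47],[-0.014,-0.01,0.024],0.1],[[-0.07,0.22,0.47],[-0.016,-0.01,0.024],0.1],[[-0.07,0.22,0.47],[-0.016,-0.009,0.023],0.1],[[-0.07,0.22,0.47],[-0.018,-0.008,0.023],0.1],[[-0.07,0.22,0.47],[-0.018,-0.007,0.023],0.1],[[-0.07,0.22,0.47],[-0.019,-0.007,0.022],0.1],[[-0.07,0.22,0.47],[-0.02,-0.006,0.021],0.1],[[-0.07,0.22,0.47],[-0.02,-0.005,0.021],0.1],[[-0.07,0.22,0.47],[-0.022,-0.005,0.02],0.1]]
```

>>> move_arm(
  series=[
    [[0.26, 0.47, 0.31], [-0.013, -0.002, -0.016], 0.1],
    [[0.26, 0.47, 0.31], [-0.013, -0.002, -0.017], 0.1],
    [[0.26, 0.47, 0.31], [-0.012, -0.002, -0.017], 0.1],
    [[0.26, 0.47, 0.31], [-0.011, -0.002, -0.017], 0.1],
    [[0.26, 0.47, 0.31], [-0.01, -0.002, -0.018], 0.1],
    [[0.26, 0.47, 0.31], [-0.009, -0.002, -0.018], 0.1],
    [[0.26, 0.47, 0.31], [-0.009, -0.002, -0.019], 0.1],
    [[0.26, 0.47, 0.31], [-0.008, -0.003, -0.019], 0.1],
    [[0.26, 0.47, 0.31], [-0.007, -0.003, -0.02], 0.1],
    [[0.26, 0.47, 0.31], [-0.006, -0.004, -0.019], 0.1],
    [[0.26, 0.47, 0.31], [-0.005, -0.003, -0.02], 0.1],
  ],
)

```text
time_s: 21.35
tcp_pos: [0.5387, 0.1746, 0.3637]
ee_rot: [[-0.387, -0.904, 0.179], [-0.822, 0.427, 0.377], [-0.418, -0.001, -0.909]]
wrist_force: [0.7, -0.1, -1.8]
gripper_width: 0.29
gripper_force: 29.2
```

>>> move_arm(
  series=[
    [[0.22, 0.2, 0.69], [0.016, -0.012, -0.007], 0.1],
    [[0.22, 0.2, 0.69], [0.015, -0.013, -0.006], 0.1],
    [[0.22, 0.2, 0.69], [0.015, -0.014, -0.006], 0.1],
    [[0.22, 0.2, 0.69], [0.013, -0.016, -0.005], 0.1],
    [[0.22, 0.2, 0.69], [0.012, -0.016, -0.004], 0.1],
    [[0.22, 0.2, 0.69], [0.012, -0.018, -0.004], 0.1],
    [[0.22, 0.2, 0.69], [0.01, -0.018, -0.003], 0.1],
    [[0.22, 0.2, 0.69], [0.009, -0.018, -0.003], 0.1],
    [[0.22, 0.2, 0.69], [0.008, -0.02, -0.001], 0.1],
    [[0.22, 0.2, 0.69], [0.006, -0.02, -0.002], 0.1],
    [[0.22, 0.2, 0.69], [0.005, -0.02, -0.001], 0.1],
    [[0.22, 0.2, 0.69], [0.004, -0.021, 0], 0.1],
  ],
)

```text
time_s: 22.55
tcp_pos: [0.5594, 0.0499, 0.3601]
ee_rot: [[-0.951, -0.259, 0.172], [-0.255, 0.966, 0.042], [-0.177, -0.004, -0.984]]
wrist_force: [-0.4, 0.4, -1.3]
gripper_width: 0.292
gripper_force: 29.2
```

>>> move_arm(
  series=[
    [[0.06, 0.16, 0.72], [0, -0.025, 0.006], 0.1],
    [[0.06, 0.16, 0.72], [-0.002, -0.024, 0.005], 0.1],
    [[0.06, 0.16, 0.72], [-0.003, -0.025, 0.006], 0.1],
    [[0.06, 0.16, 0.72], [-0.006, -0.024, 0.006], 0.1],
    [[0.06, 0.16, 0.72], [-0.007, -0.023, 0.006], 0.1],
    [[0.06, 0.16, 0.72], [-0.009, -0.023, 0.006], 0.1],
    [[0.06, 0.16, 0.72], [-0.011, -0.022, 0.006], 0.1],
    [[0.06, 0.16, 0.72], [-0.012, -0.022, 0.006], 0.1],
    [[0.06, 0.16, 0.72], [-0.014, -0.02, 0.006], 0.1],
    [[0.06, 0.16, 0.72], [-0.015, -0.019, 0.005], 0.1],
    [[0.06, 0.16, 0.72], [-0.017, -0.018, 0.006], 0.1],
  ],
)

```text
time_s: 23.65
tcp_pos: [0.5998, -0.0798, 0.33]
ee_rot: [[-0.862, 0.507, -0.005], [0.507, 0.862, 0.003], [0.006, -0.0, -1.0]]
wrist_force: [0.0, -0.6, -1.8]
gripper_width: 0.289
gripper_force: 29.2
```

>>> move_arm(
  series=[
    [[-0.07, 0.22, 0.47], [-0.011, -0.011, 0.025], 0.1],
    [[-0.07, 0.22, 0.47], [-0.013, -0.011, 0.025], 0.1],
    [[-0.07, 0.22, 0.47], [-0.014, -0.01, 0.024], 0.1],
    [[-0.07, 0.22, 0.47], [-0.014, -0.01, 0.024], 0.1],
    [[-0.07, 0.22, 0.47], [-0.016, -0.01, 0.024], 0.1],
    [[-0.07, 0.22, 0.47], [-0.016, -0.009, 0.023], 0.1],
    [[-0.07, 0.22, 0.47], [-0.018, -0.008, 0.023], 0.1],
    [[-0.07, 0.22, 0.47], [-0.018, -0.007, 0.023], 0.1],
    [[-0.07, 0.22, 0.47], [-0.019, -0.007, 0.022], 0.1],
    [[-0.07, 0.22, 0.47], [-0.02, -0.006, 0.021], 0.1],
    [[-0.07, 0.22, 0.47], [-0.02, -0.005, 0.021], 0.1],
    [[-0.07, 0.22, 0.47], [-0.022, -0.005, 0.02], 0.1],
  ],
)

```text
time_s: 24.85
tcp_pos: [0.6247, -0.1733, 0.1785]
ee_rot: [[-0.436, 0.892, -0.121], [0.857, 0.453, 0.246], [0.275, 0.003, -0.962]]
wrist_force: [0.2, -0.7, -1.4]
gripper_width: 0.293
gripper_force: 29.2
```

```bash
sed -i 's/(.613,-.144,113.2)/(.6105,-.1455,113.2)/' chk.py
cat > plan7.py <<'E'
from station import r
from h import *
s=r.sense();p,R=s["tcp_pos"],s["ee_rot"];F=np.diag([-1.,-1,1])
print(p,s["gripper_width"])
a=np.array([.8114,.066,-.5808]);a/=np.linalg.norm(a);o=np.array([-.0383,-.0006,.0087])
for c in("scene","side"):
    d=r.capture(c)
    for t,k in(("",0),("_end",.1),("_tip",-.092)):
        e=proj(d,p+R@F@(o+k*a))
        q=[q for q in r.pinpoint("long_driver"+t,c) if np.hypot(*(np.array(q["centre"])-e))<35]
        print(c,t,e.round(1),q and (np.round(q[0]["centre"],1)-e.round(1),round(q[0]["score"],2)))
E
python3 plan7.py; python3 plan6.py b
```

```text
[ 0.62470648 -0.17329867  0.17849332] 0.2933858210715706
scene  [194.5 146.7] (array([-3.5, -0.3]), 0.53)
scene _end [160.1 126. ] []
scene _tip [225.8 165.5] (array([ 1.2, -1.7]), 0.86)
side  [250.  130.6] (array([-0.2, -1.6]), 0.75)
side _end [244.7 106. ] (array([-1.2,  2. ]), 0.67)
side _tip [255.2 155.1] (array([-3.2, -1.8]), 0.84)
phi,tilt [-62.77258308 -15.54950873]
final TCP [ 0.62436984 -0.17238588  0.05881446]
joints [  -8.   36.    8.  -13.  -71. -140.] err 0.0 max deg/row 1.3 margin 35.8
max shift/row mm 11.5 turn 0.006727478067140686
[[[0.01,-0.0,0.0],[-0.006,-0.0,0.022],0.1],[[0.01,-0.0,0.0],[-0.006,-0.0,0.022],0.1],[[0.01,-0.0,0.0],[-0.007,-0.001,0.022],0.1],[[0.01,-0.0,0.0],[-0.006,0.0,0.022],0.1],[[0.01,-0.0,0.0],[-0.006,-0.0,0.023],0.1],[[0.01,-0.0,0.0],[-0.006,-0.0,0.022],0.1],[[0.01,-0.0,0.0],[-0.007,-0.0,0.022],0.1],[[0.01,-0.0,0.0],[-0.006,-0.0,0.022],0.1]]
joints [  -8.   38.    7.  -14.  -69. -139.] err 0.0 max deg/row 0.6 margin 37.9
max shift/row mm 5.5 turn 0.007821910190170258
[[[-0.01,-0.01,0.0],[-0.003,-0.0,0.011],0.1],[[-0.01,-0.01,0.0],[-0.003,-0.0,0.01],0.1],[[-0.01,-0.01,0.0],[-0.003,-0.0,0.011],0.1],[[-0.01,-0.01,0.0],[-0.003,-0.0,0.011],0.1],[[-0.01,-0.01,0.0],[-0.003,-0.0,0.011],0.1]]
```

Run:
```python
from station import r
from h import *
import pickle
np.set_printoptions(precision=4,suppress=True)
A,B=pickle.load(open("cams.pkl","rb"));F=np.diag([-1.,-1,1])
s=r.sense();p,R=s["tcp_pos"],s["ee_rot"]
a0=np.array([.8114,.066,-.5808]);a0/=np.linalg.norm(a0);o0=np.array([-.0383,-.0006,.0087])
obs=[(A,(191,146.4),0),(A,(227,163.8),-.092),(B,(249.8,129),0),(B,(243.5,108),.1),(B,(252,153.3),-.092)]
o,a,f=fit_driver(obs,p,R@F,.1,.092);print(o*1000,a,f.round(1))
p1=np.array([.5293,.2047,.2552]);R1=np.array([[.002,-1,0],[-.575,-.001,.818],[-.818,-.002,-.575]])
ob1=[(A,(312,200),0),(A,(316,174),.1),(A,(312,223),-.092),(B,(255,192),0),(B,(252,220),-.092)]
o,a,f=fit_driver(ob1,p1,R1@F,.1,.092);print("lift, no wrist",o*1000,a,f.round(1))
def g(x):
    o,a=x[:3],x[3:]/np.linalg.norm(x[3:])
    return np.concatenate([proj(d,p+R@F@(o+a*k))-q for d,q,k in obs]+[proj(d,p1+R1@F@(o+a*k))-q for d,q,k in ob1]+[[(o[1]-a[1]/a[0]*o[0])/.001]])
S=least_squares(g,np.r_[o0,a0],loss="soft_l1",f_scale=2);print("joint",S.x[:3]*1000,S.x[3:]/np.linalg.norm(S.x[3:]),S.fun.round(1))
```

```text
[-36.1499  -3.8117   7.4038] [ 0.8673  0.0904 -0.4896] [ 2.2  0.4 -1.9  0.4 -1.1  0.7  0.3 -0.4  1.6 -1.2 -0. ]
lift, no wrist [-39.9109  -0.6872   9.4299] [ 0.7931  0.0278 -0.6085] [ 0.9  0.2  0.5 -2.7 -1.8 -0.8 -1.5  0.4  1.2  2.6  0.7]
joint [-36.4633  -0.7987   8.7775] [ 0.8124  0.0425 -0.5815] [ 3.  -0.  -1.2  0.8 -0.1  1.   0.1 -2.5  3.8  1.2  1.6 -0.3  2.1 -1.9
 -1.8 -2.3 -1.5 -0.2  2.   1.3  1.1]
```

>>> move_arm(
  series=[
    [[0.01, 0, 0], [-0.006, 0, 0.022], 0.1],
    [[0.01, 0, 0], [-0.006, 0, 0.022], 0.1],
    [[0.01, 0, 0], [-0.007, -0.001, 0.022], 0.1],
    [[0.01, 0, 0], [-0.006, 0, 0.022], 0.1],
    [[0.01, 0, 0], [-0.006, 0, 0.023], 0.1],
    [[0.01, 0, 0], [-0.006, 0, 0.022], 0.1],
    [[0.01, 0, 0], [-0.007, 0, 0.022], 0.1],
    [[0.01, 0, 0], [-0.006, 0, 0.022], 0.1],
    [[-0.01, -0.01, 0], [-0.003, 0, 0.011], 0.1],
    [[-0.01, -0.01, 0], [-0.003, 0, 0.01], 0.1],
    [[0, 0, 0], [0, 0, 0], 0.1],
  ],
)

```text
time_s: 26.35
tcp_pos: [0.6237, -0.1728, 0.076]
ee_rot: [[-0.44, 0.889, -0.127], [0.856, 0.457, 0.24], [0.272, -0.003, -0.962]]
wrist_force: [-0.6, 0.3, -2.2]
gripper_width: 0.296
gripper_force: 29.3
```

>>> move_arm(
  series=[
    [[-0.01, -0.01, 0], [-0.003, 0, 0.011], 0.1],
    [[-0.01, -0.01, 0], [-0.003, 0, 0.011], 0.1],
    [[-0.01, -0.01, 0], [-0.003, 0, 0.01], 0.1],
    [[0, 0, 0], [0, 0, 0], 0.1],
  ],
)

```text
time_s: 26.75
tcp_pos: [0.6233, -0.1727, 0.059]
ee_rot: [[-0.44, 0.89, -0.123], [0.857, 0.457, 0.24], [0.269, -0.0, -0.963]]
wrist_force: [-0.4, -0.2, -1.4]
gripper_width: 0.289
gripper_force: 29.3
```

>>> move_arm(
  series=[
    [[0, 0, 0], [-0.001, 0, 0.003], 0.1],
    [[0, 0, 0], [0, 0, 0.003], 0.1],
    [[0, 0, 0], [0, 0, 0], 0.1],
  ],
)

```text
time_s: 27.05
tcp_pos: [0.6242, -0.1728, 0.0576]
ee_rot: [[-0.441, 0.889, -0.121], [0.857, 0.457, 0.239], [0.267, 0.002, -0.964]]
wrist_force: [-0.5, -0.5, -0.4]
gripper_width: 0.289
gripper_force: 29.2
```

```bash
python3 chk.py long
```

```text
[ 0.62419638 -0.17278762  0.05761062] [-0.5 -0.5 -0.4] 0.289491301791546
shoulder cradle frame mm [-0.7  1.1 50.1] res 0.5
_tip cradle frame mm [93.9 -5.4 23.8] res 0.3
cr_low cradle frame mm [67.5  0.6 19.1] res 0.4
cr_high cradle frame mm [-63.2  -6.2  73.3] res 0.3
```

>>> move_arm(
  series=[
    [[0, 0, 0], [0, 0, 0.003], 0.1],
    [[0, 0, 0], [0, 0, 0], 0.1],
    [[0, 0, 0], [0, 0, 0], 0.1],
  ],
)

```text
time_s: 27.95
tcp_pos: [0.6242, -0.1727, 0.0572]
ee_rot: [[-0.441, 0.889, -0.12], [0.857, 0.457, 0.238], [0.267, 0.002, -0.964]]
wrist_force: [-0.4, -1.5, 6.2]
gripper_width: 0.291
gripper_force: 29.1
```

>>> move_arm(
  series=[
    [[0, 0, 0], [0, 0, 0], 0.33],
    [[0, 0, 0], [0, 0, 0], 0.38],
    [[0, 0, 0], [0, 0, 0], 0.43],
    [[0, 0, 0], [0, 0, 0], 0.43],
    [[0, 0, 0], [0, 0, 0], 0.43],
  ],
)

```text
time_s: 28.45
tcp_pos: [0.6235, -0.1721, 0.0551]
ee_rot: [[-0.44, 0.89, -0.122], [0.857, 0.457, 0.239], [0.269, 0.0, -0.963]]
wrist_force: [-0.2, 0.9, -0.3]
gripper_width: 0.426
gripper_force: 0.0
```

>>> move_arm(
  series=[
    [[0, 0, 0], [0, 0, -0.01], 0.45],
    [[0, 0, 0], [0, 0, -0.02], 0.45],
    [[0, 0, 0], [0, 0, -0.04], 0.45],
    [[0, 0, 0], [0, 0, -0.08], 0.45],
    [[0, 0, 0], [0, 0, -0.08], 0.45],
    [[0, 0, 0], [0, 0, -0.08], 0.45],
    [[0, 0, 0], [-0.06, 0, -0.06], 0.45],
    [[0, 0, 0], [-0.06, 0, -0.02], 0.45],
  ],
)

```text
time_s: 29.25
tcp_pos: [0.6756, -0.2721, 0.2345]
ee_rot: [[-0.444, 0.889, -0.112], [0.858, 0.458, 0.235], [0.26, 0.008, -0.966]]
wrist_force: [-0.1, -0.6, -0.2]
gripper_width: 0.444
gripper_force: 0.0
```

```bash
python3 chk.py long; python3 chk.py short
python3 - <<'E'
from station import r
from h import *
# principal axis of each mask against the projected ideal axis
t=np.radians(20);ax=np.array([-np.cos(t),0,np.sin(t)]);y=np.radians(113.2)
M=np.array([[np.cos(y),-np.sin(y),0],[np.sin(y),np.cos(y),0],[0,0,1]])
for c in("scene","side"):
    d=r.capture(c)
    for n,C,st,L in(("long",(.6105,-.1455,.003),(.007,0,.0577),(-.092,.1)),("short",(.535,-.182,.003),(.0056,0,.0519),(-.072,.075))):
        e=[proj(d,np.array(C)+M@(np.array(st)+k*ax)) for k in L];m=(e[0]+e[1])/2
        q=[q for q in r.cut_out(n+"_driver",c) if np.hypot(*(np.array(q["centre"])-m))<25]
        if not q: print(c,n,"none");continue
        P=np.argwhere(q[0]["pixels"])[:,::-1].astype(float);w=P-P.mean(0);v=np.linalg.svd(w,full_matrices=False)[2][0]
        v*=np.sign(v@(e[1]-e[0]));s=w@v;i=(e[1]-e[0])/np.linalg.norm(e[1]-e[0])
        print(c,n,"ends px",(P.mean(0)+v*s.min()).round(1),(P.mean(0)+v*s.max()).round(1),"ideal",e[0].round(1),e[1].round(1),"ang err",np.degrees(np.cross(i,v)).round(1),q[0]["score"])
E
```

```text
[ 0.67559972 -0.27206457  0.23450929] [-0.1 -0.6 -0.2] 0.44425657718734657
shoulder cradle frame mm [ 2.   0.3 56.5] res 0.6
_end cradle frame mm [-90.1  -6.6  86.1] res 1.2
_tip cradle frame mm [139.9 -67.9 184.7] res 11.3
cr_low cradle frame mm [81.7 -6.2 34.9] res 0.2
cr_high cradle frame mm [-77.6  -5.6  62. ] res 2.5
[ 0.67377111 -0.26964302  0.22775468] [0.4 0.7 0. ] 0.4484190953636612
shoulder cradle frame mm [ 7.9  8.  53.6] res 0.6
_end cradle frame mm [-52.2  -3.2  89.8] res 1.9
_tip cradle frame mm [71.1 -1.  23.6] res 0.3
cr_low cradle frame mm [41.   7.7 16.1] res 0.1
cr_high cradle frame mm [-43.   -0.2  57.4] res 2.1
scene long ends px [226.3 191.6] [166.9 158.2] ideal [228.3 192.4] [168.5 156.9] ang err -1.4 0.94
scene short ends px [233.1 167.8] [190.  141.9] ideal [233.7 168.1] [190.1 141.9] ang err 0.0 0.74
side long ends px [254.4 186.1] [242.8 135.8] ideal [254.3 187.1] [244.1 138.4] ang err -1.2 0.81
side short ends px [278.8 177.1] [269.8 140.3] ideal [278.6 179.4] [269.5 142.8] ang err 0.2 0.68<stdin>:14: DeprecationWarning: Arrays of 2-dimensional vectors are deprecated. Use arrays of 3-dimensional vectors instead. (deprecated in NumPy 2.0)
```

>>> move_arm(
  series=[
    [[0, 0, 0], [0, 0, -0.04], 0.45],
    [[0, 0, 0], [0, 0, 0], 0.45],
    [[0, 0, 0], [0, 0, 0], 0.45],
  ],
)

```text
time_s: 31.05
tcp_pos: [0.6764, -0.2749, 0.2468]
ee_rot: [[-0.441, 0.89, -0.12], [0.857, 0.457, 0.239], [0.268, 0.002, -0.963]]
wrist_force: [-0.3, -0.8, -0.7]
gripper_width: 0.448
gripper_force: 0.0
```

```bash
python3 -c "
from station import r
print(r.finish_job())"
```

```text
the job is handed in; nothing more can be done
None
```

Both drivers are released in their own cradles and the job is handed in at about 31 s; no verdict came back, but the last camera check put each within about 3 pixels and 1.5° of its ideal lie.

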